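# Dock the lens-bar rack and sleeve the red lens bar

### The arm

A 6-joint arm with a two-finger parallel gripper is mounted at the origin on the work surface. World frame = base frame: x ahead of the robot, y to its left, z up, the work surface at z = 0. Lengths are in mm, angles in rad, forces in N, time in s.
With the tool pointing down it reaches from about 350 to 925 mm from the base axis. Payload 6.4 kg.
Tool frame: the origin (TCP) lies on the centre line of the jaws, within the pads' length; the fingertips stand 19 mm ahead of it and the grasp point (between the pads) is the TCP; z points along the fingers, y is the line along which they close (so a half turn about z gives the same grasp; the last joint's range is limited). The gripper opens to 85 mm and grips with 20 to 120 N. Pads are 22 mm wide; open, the fingers measure 114 mm over their backs; the gripper's body (76 mm by 85 mm) begins 54 mm behind the grasp point. The pads swing forward as they close: fully open they stand 13 mm farther back than shut.
Start: joints at [-1.366, 0.245, 1.558, -0, 1.339, -0.174], TCP at [240.379, -603.93, 250.29] pointing down, gripper open.
Joint ranges: [-3.13, 3.13], [-1.02, 2.26], [0.13, 2.54], [-0.95, 4.09], [0.21, 2.88], [-2.74, 2.74]. Speed limits (rad/s): [2.57, 2.57, 3.14, 3.14, 3.14, 3.14].

### API

Orientations are given as a unit quaternion [x, y, z, w].
In Python, from station import arm, capture, camera_params, workorder, nets gives the robot as it stands. The module is installed in compiled form; this text tells all that it offers.
- The arm moves only by the tool carry_out, never from a script. Its argument "plan" is text: rows parted by semicolons, each of 7 numbers parted by spaces: the shift along the tool's x, y, z normalised to -1 to 1, where 1 is 0.6 m, then the turn, a rotation vector about the tool's x, y, z normalised to -1 to 1, where 1 is pi rad, then the opening, from -1 (shut) to 1 (fully open), so that 0 is half open. In form: x y z rx ry rz claw; .... A call has 1 to 20 rows; each row is the pose to reach, as a shift and turn from the pose commanded when the call began, along the tool's axes at that moment, turning the shorter way round; what a row does not reach only later rows make up. A row lasts 1/10 s, in which the tool goes at most 50 mm and 8.59 degrees, less where a joint would pass 70% of its speed; a pose out of reach is approached as far as the arm can. A call with a number of a shift or a turn outside -1 to 1 is refused whole. A call with a gripper value outside its range is refused whole. The fingers move at their own pace and stop on an object; "force" is the grip in N (left out, the last holds). Time passes only in rows, so rows that repeat a pose let the fingers close. It gives the time, the measured TCP pose, the force, the opening and the grip force at its end, in the units of the state.
- arm.read_state(): the state, without advancing time (a new reading comes with each control period).
- capture(name): name is "scene" or "top" or "wrist"; returns the picture (420x560x3 uint8, blue, green, red); there is no depth.
- camera_params(name): a dict with "fovy" (degrees; the focal length in pixels is half the picture's height over the tangent of half this angle, whatever the lens; pixels are square), "cx", "cy" (the principal point, pixels), "dist_coeffs" ([k1, k2, p1, p2, k3] as OpenCV has them; the pictures are not rectified), "cam_to_world" (4x4, takes a point from camera to world coordinates). Camera axes: x right, y down, z forward; pixel columns grow to the right and rows downward; lengths in mm; the calibration is good to about 2 mm. A picture is of the moment at which its call begins: read the wrist's pose just before it. camera_params takes no time and is no camera call; for the wrist camera it gives the pose at the moment of the call.
- workorder.job_done(): hands the job in; it is judged then, once.
Trained networks look in the newest picture that a camera, given by its name, has taken for a name from the list of things; names that differ only in an ending like _2 or _b are one class to them, and where a whole thing is asked for, a point or a joint stands for the part that bears it (a point fixed in the world has none). Each returns a list of dicts, best first, with "conf" (0 to 1); they miss things now and then, are a little off and sometimes report something else, mostly with a low value. They report only what shows in the picture. A call takes as long as a camera call.
- nets.spot_in(name, camera): "location" ([x, y, z] in mm, in world coordinates, good to about 4 mm: the middle of the surface that is visible of it).
- nets.silhouettes(name, camera): "pixels" (420x560 bool, what is visible of it).
The state is a dict: "time_s": time; "joints": joint angles; "qd": joint speeds; "joint_efforts": joint torques, N m; "tool_pos": TCP position; "eef_rot": TCP orientation; "wrist_force": force on the tool from outside, world axes, zero at the start; "moment": the same for the moment, N m; "finger_gap": finger opening in mm; "gripper_force": force on a finger pad.
Only numpy, scipy, OpenCV 4.12 (cv2) and the standard library are available. Lean on these libraries where they do the work, as an engineer would, in place of code of your own. Each camera call takes 0.05 s, during which the arm holds its last target. There are 200 camera calls.

### The job

Put the test lens bar away in its travel rack: first slide the white rack along the counter, without lifting it, onto the blue-and-black docking mat, straight on it and with its sleeve leaning the same way (towards the robot), and let go of it. Then take the bar with the red handle from the cradle and slide it all the way down into the rack's slanted sleeve, keeping hold of it until it is home, and leave the blue bar and the other things on the counter as they are.

Things in the scene. Friction and masses are not known exactly. Their poses are not given: they have to be found in the camera images.
- mat: docking mat, flat on the counter and fixed: black, 205 x 135 mm, with a blue field 165 x 100 mm that is the outline of the rack's base (x -75 to 90, y -50 to 50 mm from the origin). Its origin and axes are those that the docked rack should have; x points away from the robot, give or take 0.25 rad
- rack: loose, 0.75 kg. White base 14 mm thick, x -75 to 90, y -50 to 50 mm from the origin on its underside. At the rear an orange upright fin to grip from above: 14 mm thick (y = 0), x 48 to 88 mm, top 68 mm up. Before it the grey sleeve leans 35 degrees to -x, 127 mm high. Starts left or right of the mat, the cradle at the other side
- sleeve: the rack's tube, inside 12 mm (x) by 33 mm (y), walls 5 mm, 110 mm deep; flared orange mouth at 110 to 118 mm opens to 19 x 40 mm. Origin: centre of its inner floor, at x 26, z 22 mm of the rack; z runs up its axis, leaning 35 degrees from vertical to the rack's -x. A bar that is home has its origin and z axis on these
- cradle: fixed grey stand 130 x 150 mm with two clear slots at y = +45 and -45 mm, leaning 25 degrees from vertical to its -x (towards the robot). Slots 15 x 36 mm inside, 80 mm deep, lower (-x) wall 105 mm long; floors at x 30, z 22 mm; highest point 121 mm. Origin: centre of its underside
- bar_red: the bar to put away: 173 mm long, 70 g, aslant in a cradle slot, handle up. Flat black blade with lenses, 9 mm (x) by 30 mm (y), 118 mm long, its lowest 5 mm narrowed to 5 x 24; then the red handle, 16 mm (x) by 24 mm (y), at 118 to 173 mm, to be pinched across either. Origin: middle of the blade's foot; z runs up the bar
- bar_blue: leave alone: 173 mm long, 70 g, aslant in a cradle slot, handle up. Flat black blade with lenses, 9 mm (x) by 30 mm (y), 118 mm long, its lowest 5 mm narrowed to 5 x 24; then the blue handle, 16 mm (x) by 24 mm (y), at 118 to 173 mm, to be pinched across either. Origin: middle of the blade's foot; z runs up the bar
- jar: loose amber jar with a white cap, 40 mm across, 60 mm high, between the mat and one of the stands; origin at the centre of its underside
- tin: loose aluminium tin with a green band, 40 mm across, 55 mm high, on the mat's other side; origin at the centre of its underside
- tub: loose round blue plastic tub, 40 mm across, 45 mm high, between the robot and the mat; origin at the centre of its underside
- case: loose black spectacle case, 65 x 160 x 42 mm, beyond the mat; origin at the centre of its underside
- spray: loose clear spray bottle, 42 mm across, 130 mm high, beyond the mat; origin at the centre of its underside
- driver: loose yellow screwdriver 160 mm long lying across the counter beyond the stand on the right (-y); origin under its middle, x runs from the handle to the tip

How it is judged:
By the outcome, as a careful person would: the job done as asked, in the order asked, and still so for the second after the job is handed in, with the robot touching nothing.
It also fails if it takes over 66 s, if anything falls off the work surface, if the arm or the gripper's body presses on something with over 40 N, if the wrist force passes 120 N, or if a joint passes its speed limit or range.

## Working session

There is one attempt and no reset: what is moved stays moved. The work goes in short steps, Python scripts to look and compute and a tool call to move; the robot and the scene stay as the last step left them, time stands still between calls to the robot, and variables do not carry over. Pictures are saved under pics/ and viewed, at most 10 in all, crops included, and the job is handed in when it is done.

Besides the shell and the picture viewer there is one more tool, called after "Call:" as name(argument=value, ...) on one line, values as JSON. carry_out: Moves the arm, as the interface text tells. Its arguments: {"type":"object","properties":{"plan":{"type":"string"},"force":{"type":"number"}},"required":["plan"]}

```bash
mkdir -p pics
cat > h.py <<'E'
import numpy as np, cv2
from station import arm, capture, camera_params, workorder, nets
from scipy.spatial.transform import Rotation as R
def K(p):
    f=210/np.tan(np.radians(p['fovy']/2)); return np.array([[f,0,p['cx']],[0,f,p['cy']],[0,0,1.]])
def proj(p,P):
    T=np.linalg.inv(np.array(p['cam_to_world'])); P=np.atleast_2d(P).astype(float)
    return cv2.projectPoints(P,cv2.Rodrigues(T[:3,:3])[0],T[:3,3],K(p),np.array(p['dist_coeffs'],float))[0][:,0]
def ray(p,uv,z=0):
    n=cv2.undistortPoints(np.array(uv,float).reshape(-1,1,2),K(p),np.array(p['dist_coeffs'],float))[:,0]
    T=np.array(p['cam_to_world']); d=np.c_[n,np.ones(len(n))]@T[:3,:3].T
    return T[:3,3]+d*((z-T[2,3])/d[:,2:])
E
python3 - <<'E'
from h import *
np.set_printoptions(precision=1,suppress=True)
s=arm.read_state();print(s)
for c in ['scene','top']:
    im=capture(c);cv2.imwrite(f'pics/{c}0.png',im);p=camera_params(c);print(c,p['fovy'],p['dist_coeffs'],np.array(p['cam_to_world']))
    for n in ['mat','rack','sleeve','cradle','bar_red','bar_blue','jar','tin','tub','case','spray','driver']:
        print(n,[(np.array(d['location']).round(0).tolist(),round(d['conf'],2)) for d in nets.spot_in(n,c)[:2]])
E
```

```text
{'time_s': 0.0, 'joints': array([-1.4,  0.2,  1.6, -0. ,  1.3, -0.2]), 'qd': array([-0., -0., -0.,  0., -0., -0.]), 'joint_efforts': array([ -0. , -43. , -32.6,  -0. ,   0. ,  -0. ]), 'tool_pos': array([ 240.3, -603.4,  249.2]), 'eef_rot': array([ 1. ,  0.2, -0. , -0. ]), 'wrist_force': array([-0. , -0.3, -0.5]), 'moment': array([0. , 0.1, 0. ]), 'gripper_force': 0.0, 'finger_gap': 85.2337833966231}
scene 52.57263073737552 [0. 0. 0. 0. 0.] [[   0.2    0.7   -0.7 1331.3]
 [   1.    -0.2    0.2 -147.4]
 [  -0.    -0.7   -0.7  831.6]
 [   0.     0.     0.     1. ]]
mat [([574.0, -26.0, 2.0], 0.62), ([788.0, 91.0, 37.0], 0.23)]
rack [([510.0, -275.0, 22.0], 0.97)]
sleeve []
cradle [([563.0, 299.0, 26.0], 0.68), ([754.0, -330.0, 19.0], 0.57)]
bar_red [([527.0, 346.0, 134.0], 0.89)]
bar_blue [([514.0, 258.0, 133.0], 0.67), ([632.0, -135.0, 47.0], 0.6)]
jar [([628.0, -137.0, 45.0], 0.81), ([514.0, 258.0, 137.0], 0.26)]
tin [([606.0, 142.0, 42.0], 0.71)]
tub [([381.0, -31.0, 36.0], 0.49)]
case [([789.0, 91.0, 40.0], 0.56)]
spray [([761.0, -144.0, 75.0], 0.71)]
driver [([758.0, -329.0, 18.0], 0.77)]
top 49.14442214976491 [-0.  0.  0.  0.  0.] [[  -0.    -1.     0.1  480.5]
 [  -1.     0.    -0.    29.4]
 [   0.    -0.1   -1.  1030.1]
 [   0.     0.     0.     1. ]]
mat [([558.0, -27.0, 3.0], 0.72)]
rack [([497.0, -270.0, 11.0], 0.93)]
sleeve []
cradle [([549.0, 302.0, 18.0], 0.9)]
bar_red [([373.0, -34.0, 46.0], 0.7), ([524.0, 346.0, 146.0], 0.66)]
bar_blue [([507.0, 259.0, 147.0], 0.59)]
jar [([614.0, -134.0, 63.0], 0.84)]
tin [([594.0, 147.0, 55.0], 0.76)]
tub [([372.0, -35.0, 46.0], 0.77)]
case [([764.0, 93.0, 39.0], 0.57)]
spray [([739.0, -136.0, 86.0], 0.71)]
driver [([745.0, -327.0, 19.0], 0.64)]
```

```bash
python3 -c "
import cv2,numpy as np
a=cv2.imread('pics/top0.png');cv2.imwrite('pics/t.png',cv2.resize(a,(800,600),interpolation=cv2.INTER_CUBIC))
a=cv2.imread('pics/scene0.png');cv2.imwrite('pics/s.png',cv2.resize(a,(800,600),interpolation=cv2.INTER_CUBIC))"
```

```text
(no output)
```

View pics/t.png

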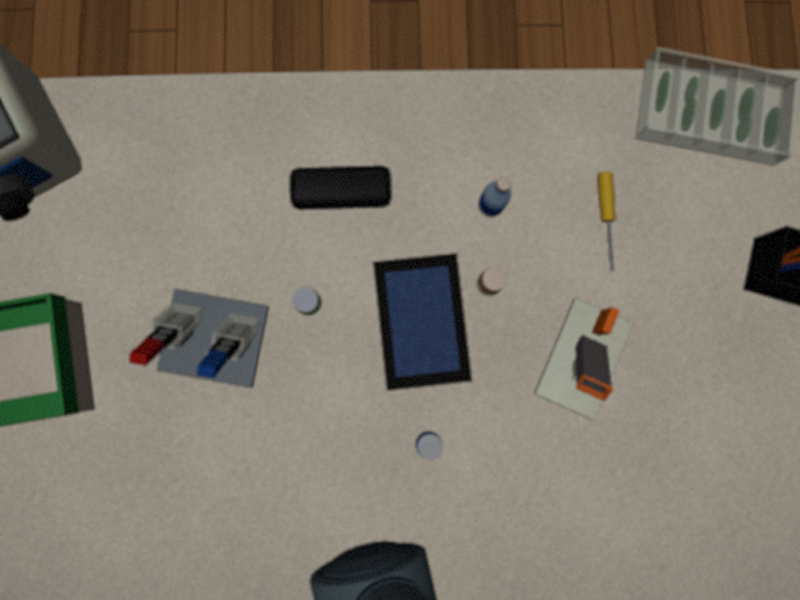

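View pics/s.png

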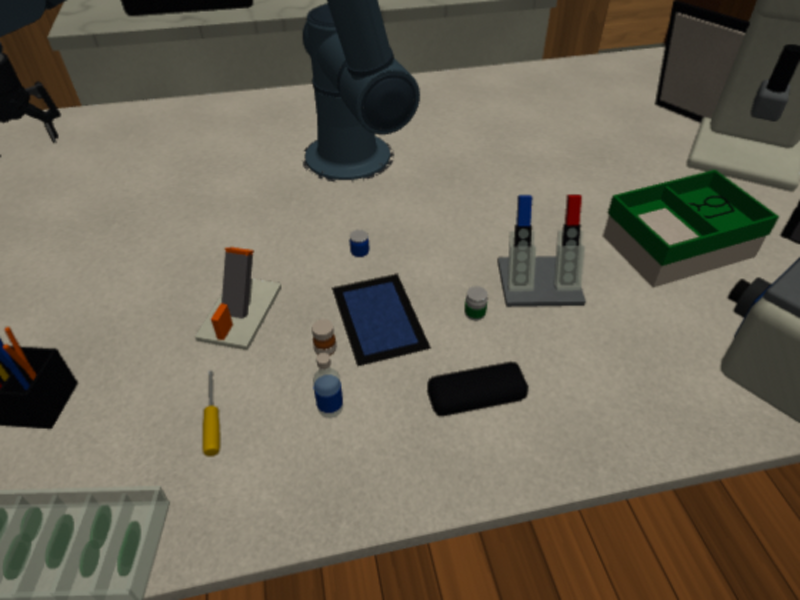

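The top view shows the mat at around (422,320), the rack at (585,355) leaning toward the robot and yawed, and the cradle at (213,335) with red on the left. The jar at (490,282) stands between the rack and the mat. Next I fit the poses by model silhouettes.

```bash
cat >> h.py <<'E'
from scipy.optimize import minimize
def box(x,y,z): return np.array([[a,b,c] for a in x for b in y for c in z],float)
def tilt(P,a,o): # leans to -x by a deg, origin o
    return R.from_euler('y',-a,degrees=True).apply(P)+o
BASE=box((-75,90),(-50,50),(0,14)); FIN=box((48,88),(-7,7),(0,68))
SLV=np.r_[tilt(box((-11,11),(-21.5,21.5),(0,110)),35,[26,0,22])]
MOUTH=tilt(box((-14.5,14.5),(-25,25),(111,118)),35,[26,0,22])
RACK=[BASE,FIN,SLV,MOUTH]; MAT=[box((-95,110),(-67.5,67.5),(0,1))]; FIELD=[box((-75,90),(-50,50),(1,1.01))]
def bar(y,off): return [tilt(box((-8,8),(-12,12),(118,173))+[off,0,0],25,[30,y,22])]
def w(P,q): c,s=np.cos(q[2]),np.sin(q[2]); return P@np.array([[c,s,0],[-s,c,0],[0,0,1]])+[q[0],q[1],0]
def render(p,parts,q,S=4):
    m=np.zeros((420*S,560*S),np.uint8)
    for P in parts:
        cv2.fillConvexPoly(m,cv2.convexHull(((proj(p,w(P,q))+.5)*S-.5).round().astype(np.int32)),1)
    return cv2.resize(m.astype(np.float32),(560,420),interpolation=cv2.INTER_AREA)
def fit(items,q0):
    # items: (p,mask,parts)
    ms=[cv2.GaussianBlur(m.astype(np.float32),(0,0),1.2) for _,m,_ in items]
    def cost(v):
        q=[v[0],v[1],v[2]/100]
        return sum(((cv2.GaussianBlur(render(p,pt,q),(0,0),1.2)-m)**2).sum()/m.sum() for (p,_,pt),m in zip(items,ms))
    v0=np.array([q0[0],q0[1],q0[2]*100])
    for st in (15,4):
        sx=np.vstack([v0]+[v0+st*np.eye(3)[i] for i in range(3)])
        r=minimize(cost,v0,method='Nelder-Mead',options=dict(initial_simplex=sx,xatol=.05,fatol=1e-5,maxiter=150)); v0=r.x
    return np.array([v0[0],v0[1],v0[2]/100]),r.fun/len(items)
def sil(n,c):
    l=nets.silhouettes(n,c); return np.array(l[0]['pixels']) if l else None
def hsv(im,lo,hi): return cv2.inRange(cv2.cvtColor(im,cv2.COLOR_BGR2HSV),np.array(lo),np.array(hi))>0
def near(m,p,P,r):
    o=np.zeros(m.shape,np.uint8); u=proj(p,P)[0]; cv2.circle(o,tuple(int(v) for v in u),r,1,-1); return m&(o>0)
E
cat > m.py <<'E'
from h import *
np.set_printoptions(precision=3,suppress=True)
it={k:[] for k in('mat','field','rack','crad')}
for c in('scene','top'):
    im=capture(c);p=camera_params(c)
    it['mat'].append((p,sil('mat',c),MAT)); it['rack'].append((p,sil('rack',c),RACK))
    b=hsv(im,(100,70,20),(130,255,255)); it['field'].append((p,near(b,p,[560,-27,0],75),FIELD))
    it['crad'].append((p,near(b&hsv(im,(100,150,20),(130,255,255)),p,[507,259,147],30),bar(-45,-3)))
    r=hsv(im,(0,120,40),(8,255,255))|hsv(im,(172,120,40),(180,255,255))
    it['crad'].append((p,near(r,p,[524,346,146],30),bar(45,-3)))
q0=dict(mat=(560,-27,0.08),field=(560,-27,.08),rack=(510,-272,-.4),crad=(550,302,-.1))
for k in it:
    print(k,[int(x[1].sum()) for x in it[k]],*fit(it[k],q0[k]))
    n=len(it[k])
    print('  each',[fit([x],q0[k]) for x in it[k]] if n==2 else [fit(it[k][:2],q0[k]),fit(it[k][2:],q0[k])])
E
time python3 m.py
```

```text
mat [2888, 5517] [553.196 -30.006   0.087] 0.009357057511806488
  each [(array([552.344, -27.128,   0.084]), np.float64(0.0009538866579532623)), (array([553.998, -31.69 ,   0.076]), np.float64(0.0019944203086197376))]
field [2348, 3546] [554.843 -28.689   0.088] 0.11235104501247406
  each [(array([554.3  , -26.614,   0.078]), np.float64(0.19549526274204254)), (array([555.001, -30.324,   0.069]), np.float64(0.01846139319241047))]
rack [2355, 3428] [ 489.59  -276.393   -0.458] 0.016348639503121376
  each [(array([ 486.787, -274.023,   -0.436]), np.float64(0.00454945070669055)), (array([ 491.072, -278.907,   -0.46 ]), np.float64(0.0076141683384776115))]
crad [184, 211, 242, 270] [543.408 297.901  -0.193] 0.09681607782840729
  each [(array([541.673, 300.105,  -0.216]), np.float64(0.04504455626010895)), (array([543.791, 295.858,  -0.201]), np.float64(0.10360975563526154))]
real	0m7.592s
user	0m10.704s
sys	0m1.659s
```

```bash
cat >> h.py <<'E'
import json,os
def cmd():
    d=json.load(open('cmd.json')); return np.array(d['p']),R.from_quat(d['q'])
def setcmd(p,r): json.dump(dict(p=list(p),q=list(r.as_quat())),open('cmd.json','w'))
def toolR(psi,lean=0): # lean: tool z tips ahead (bar leaning to -x by lean rad)
    return R.from_euler('z',psi)*R.from_euler('y',-lean)*R.from_euler('x',np.pi)
def row(p,r):
    p0,r0=cmd(); return np.round(np.r_[r0.inv().apply(np.array(p)-p0)/600,(r0.inv()*r).as_rotvec()/np.pi],4)
def show(p,r,t=''): print(t,*row(p,r))
def did(v): # update the commanded pose by a row reached
    p0,r0=cmd(); v=np.array(v,float); setcmd(p0+r0.apply(v[:3]*600),r0*R.from_rotvec(v[3:6]*np.pi))
def at(q,P): return w(np.atleast_2d(np.array(P,float)),q)[0]
E
python3 - <<'E'
from h import *
s=arm.read_state(); print(s['eef_rot'],s['time_s'])
psi=2*np.arctan2(s['eef_rot'][1],s['eef_rot'][0]);print(psi)
setcmd([240.379,-603.93,250.29],toolR(psi))
q=(489.5,-276.4,-.45); f=at(q,[68,0,0]);print(f)
show([f[0],f[1],170],toolR(-.45))
E
```

```text
[ 9.82119784e-01  1.88257085e-01  6.59928948e-06 -4.94042682e-07] 1.6
0.37877439561714044
[ 550.73040296 -305.97765632    0.        ]
 0.6642 -0.2701 0.1338 0.0 -0.0 0.2638
```

Call:
carry_out(plan="0.664 -0.27 0.134 0 0 0.264 1;0.664 -0.27 0.134 0 0 0.264 1;0.664 -0.27 0.134 0 0 0.264 1;0.664 -0.27 0.134 0 0 0.264 1;0.664 -0.27 0.134 0 0 0.264 1;0.664 -0.27 0.134 0 0 0.264 1;0.664 -0.27 0.134 0 0 0.264 1;0.664 -0.27 0.134 0 0 0.264 1;0.664 -0.27 0.134 0 0 0.264 1;0.664 -0.27 0.134 0 0 0.264 0;0.664 -0.27 0.134 0 0 0.264 0;0.664 -0.27 0.134 0 0 0.264 0;0.664 -0.27 0.134 0 0 0.264 0", force=40)

```text
time_s: 2.9
tool_pos: [550.0, -307.4, 170.3]
eef_rot: [0.975, -0.224, 0.0, 0.0]
wrist_force: [-0.2, 0.7, -0.1]
finger_gap: 42.6
gripper_force: 0.0
```

Run:
```python
from h import *
np.set_printoptions(precision=3,suppress=True)
did([.664,-.27,.134,0,0,.264]); print(cmd()[0],arm.read_state()['tool_pos'])
p=camera_params('wrist');im=capture('wrist')
m=sil('rack','wrist');print(m.sum() if m is not None else None, p['fovy'],p['dist_coeffs'])
q=np.array((489.5,-276.4,-.45))
for P,c in((BASE,(255,0,0)),(FIN,(0,255,0)),(MOUTH,(0,0,255))):
    for u in proj(p,w(P,q)): cv2.circle(im,tuple(int(x) for x in np.clip(u,-9,900)),3,c,1)
cv2.imwrite('pics/w1.png',im)
```

```text
[ 550.635 -306.092  169.89 ] [ 549.979 -307.395  170.34 ]
13988 71.880824954457 [-0.057  0.     0.     0.     0.   ]
```

View pics/w1.png

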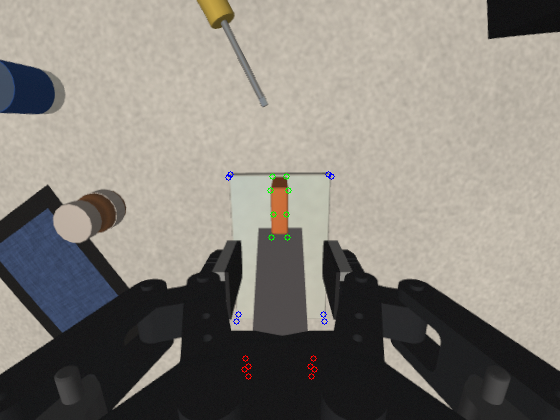

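The overlay matches the rack's rear edge and the fin (fin top at columns 272-288). The front corners, at about row 320, look uncertain, so I check them numerically together with the mat.

Run:
```python
from h import *
np.set_printoptions(precision=1,suppress=True)
p=camera_params('wrist');im=capture('wrist');hs=cv2.cvtColor(im,cv2.COLOR_BGR2HSV)
g=im.astype(int)
for r in (180,200,220,300,310,318,324,330): print(r,[tuple(im[r,c]) for c in (224,229,233,238,244)])
q=np.array((489.5,-276.4,-.45));qm=(553.2,-29.5,.082)
print(proj(p,w(BASE,q))); print(proj(p,w(MAT[0][1::2],qm)))
cv2.imwrite('pics/w2.png',cv2.resize(im[160:350,0:380],(760,380),interpolation=cv2.INTER_CUBIC))
```

```text
180 [(np.uint8(168), np.uint8(181), np.uint8(189)), (np.uint8(170), np.uint8(184), np.uint8(189)), (np.uint8(187), np.uint8(197), np.uint8(190)), (np.uint8(186), np.uint8(197), np.uint8(190)), (np.uint8(184), np.uint8(195), np.uint8(189))]
200 [(np.uint8(170), np.uint8(183), np.uint8(191)), (np.uint8(169), np.uint8(182), np.uint8(190)), (np.uint8(188), np.uint8(199), np.uint8(193)), (np.uint8(187), np.uint8(198), np.uint8(193)), (np.uint8(187), np.uint8(198), np.uint8(193))]
220 [(np.uint8(167), np.uint8(179), np.uint8(188)), (np.uint8(175), np.uint8(188), np.uint8(197)), (np.uint8(183), np.uint8(195), np.uint8(192)), (np.uint8(185), np.uint8(198), np.uint8(194)), (np.uint8(185), np.uint8(198), np.uint8(194))]
300 [(np.uint8(26), np.uint8(24), np.uint8(25)), (np.uint8(43), np.uint8(43), np.uint8(44)), (np.uint8(18), np.uint8(17), np.uint8(20)), (np.uint8(180), np.uint8(196), np.uint8(197)), (np.uint8(178), np.uint8(194), np.uint8(195))]
310 [(np.uint8(23), np.uint8(20), np.uint8(21)), (np.uint8(43), np.uint8(42), np.uint8(43)), (np.uint8(89), np.uint8(95), np.uint8(99)), (np.uint8(17
[... 265 characters left out ...]
)), (np.uint8(171), np.uint8(187), np.uint8(190))]
324 [(np.uint8(23), np.uint8(22), np.uint8(21)), (np.uint8(20), np.uint8(19), np.uint8(20)), (np.uint8(178), np.uint8(191), np.uint8(200)), (np.uint8(173), np.uint8(186), np.uint8(194)), (np.uint8(167), np.uint8(180), np.uint8(188))]
330 [(np.uint8(21), np.uint8(19), np.uint8(19)), (np.uint8(22), np.uint8(21), np.uint8(23)), (np.uint8(121), np.uint8(130), np.uint8(135)), (np.uint8(119), np.uint8(129), np.uint8(135)), (np.uint8(128), np.uint8(136), np.uint8(142))]
[[323.2 314.2]
 [324.8 321.8]
 [238.2 314.4]
 [236.4 321.9]
 [329.  174.6]
 [331.3 176.8]
 [231.  174.8]
 [228.6 177.1]]
[[161.9 330. ]
 [ 82.7 370.9]
 [ 48.4 186.9]
 [-28.  244.9]]
```

View pics/w2.png

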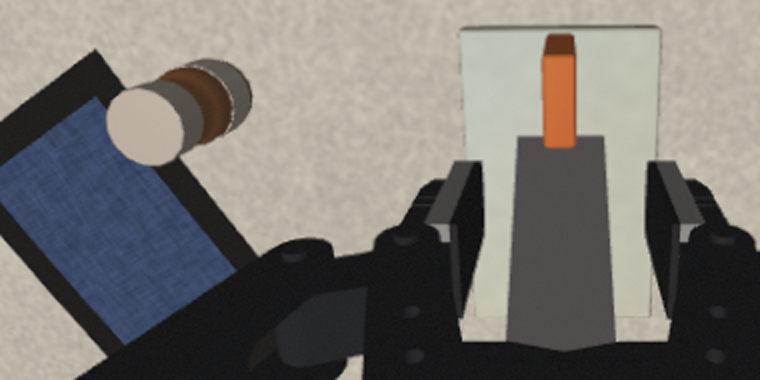

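The crop shows the base's front edge at picture row ~318 and the mat's corner at (48,185). Both agree with the fit to within about 1 mm, so I grip the fin.

Call:
carry_out(plan="0 0 0.1 0 0 0 0;0 0 0.17 0 0 0 0;0 0 0.208 0 0 0 0;0 0 0.208 0 0 0 0;0 0 0.208 0 0 0 -1;0 0 0.208 0 0 0 -1;0 0 0.208 0 0 0 -1;0 0 0.208 0 0 0 -1;0 0 0.208 0 0 0 -1;0 0 0.208 0 0 0 -1", force=60)

```text
time_s: 4.05
tool_pos: [552.3, -307.5, 48.0]
eef_rot: [0.975, -0.224, 0.002, 0.001]
wrist_force: [-0.7, -0.5, 7.4]
finger_gap: 13.3
gripper_force: 59.8
```

Run:
```python
from h import *
did([0,0,.208,0,0,0]); s=arm.read_state(); print(s['tool_pos'],s['finger_gap'],s['gripper_force'],s['wrist_force'])
p,r=cmd();print(p)
# rack pose with fin held; waypoints for rack origin
def tgt(q,t): f=at(q,[68,0,0]); show([f[0],f[1],p[2]],toolR(q[2]),t)
m=(553.2,-29.5,.082)
tgt((455,-276,-.1),'A'); tgt((472,-150,.082),'B'); tgt((480,-45,.082),'C');tgt(m,'D'); tgt((505,-36,.082),'C2')
```

```text
[ 552.31481291 -307.47316789   48.00057679] 13.274554143166487 59.76699650287628 [-0.69545159 -0.49122892  7.38130164]
[ 550.63513969 -306.09164152   45.09      ]
A -0.0589 -0.0147 -0.0 -0.0 -0.0 -0.1116
B -0.1336 -0.2347 -0.0 -0.0 -0.0 -0.1695
C -0.1979 -0.398 -0.0 -0.0 -0.0 -0.1695
D -0.0993 -0.4744 -0.0 -0.0 -0.0 -0.1695
C2 -0.1669 -0.4296 -0.0 -0.0 -0.0 -0.1695
```

Run:
```python
from h import *
p,r=cmd(); f0=at((489.5,-276.4,-.45),[68,0,0])
W=[(489.5,-276.4,-.45),(476,-276,-.2),(478,-230,0),(482,-150,.082),(484,-50,.082)]
N=[4,4,4,5]
L=[]
for a,b,n in zip(W,W[1:],N):
    for k in range(1,n+1):
        q=np.array(a)+(np.array(b)-a)*k/n; f=at(q,[68,0,0]); L.append(np.round(row([p[0]+f[0]-f0[0],p[1]+f[1]-f0[1],p[2]],toolR(q[2])),3))
print(';'.join(' '.join('%g'%(x+0) for x in l)+' -1' for l in L))
```

```text
-0.005 -0.005 0 0 0 -0.02 -1;-0.011 -0.01 0 0 0 -0.04 -1;-0.017 -0.014 0 0 0 -0.06 -1;-0.024 -0.019 0 0 0 -0.08 -1;-0.033 -0.042 0 0 0 -0.096 -1;-0.043 -0.065 0 0 0 -0.112 -1;-0.052 -0.088 0 0 0 -0.128 -1;-0.062 -0.111 0 0 0 -0.143 -1;-0.076 -0.143 0 0 0 -0.15 -1;-0.09 -0.176 0 0 0 -0.156 -1;-0.104 -0.209 0 0 0 -0.163 -1;-0.119 -0.242 0 0 0 -0.17 -1;-0.133 -0.272 0 0 0 -0.17 -1;-0.146 -0.302 0 0 0 -0.17 -1;-0.16 -0.333 0 0 0 -0.17 -1;-0.174 -0.363 0 0 0 -0.17 -1;-0.188 -0.393 0 0 0 -0.17 -1
```

Call:
carry_out(plan="-0.005 -0.005 0 0 0 -0.02 -1;-0.011 -0.01 0 0 0 -0.04 -1;-0.017 -0.014 0 0 0 -0.06 -1;-0.024 -0.019 0 0 0 -0.08 -1;-0.033 -0.042 0 0 0 -0.096 -1;-0.043 -0.065 0 0 0 -0.112 -1;-0.052 -0.088 0 0 0 -0.128 -1;-0.062 -0.111 0 0 0 -0.143 -1;-0.076 -0.143 0 0 0 -0.15 -1;-0.09 -0.176 0 0 0 -0.156 -1;-0.104 -0.209 0 0 0 -0.163 -1;-0.119 -0.242 0 0 0 -0.17 -1;-0.119 -0.242 0 0 0 -0.17 -1;-0.119 -0.242 0 0 0 -0.17 -1")

```text
time_s: 5.45
tool_pos: [551.8, -143.1, 47.9]
eef_rot: [0.999, 0.042, 0.002, -0.0]
wrist_force: [0.7, 8.2, 11.2]
finger_gap: 13.5
gripper_force: 60.6
```

Run:
```python
from h import *
np.set_printoptions(precision=3,suppress=True)
did([-.119,-.242,0,0,0,-.17]); s=arm.read_state(); print(cmd()[0],s['tool_pos'],s['eef_rot'],s['finger_gap'],s['gripper_force'],s['wrist_force'])
im=capture('top');p=camera_params('top');m=sil('rack','top');cv2.imwrite('pics/t2.png',cv2.resize(im,(800,600)))
print(fit([(p,m,RACK)],(482,-150,.08)), proj(p,w(BASE[1::2],(482,-150,.08)))*800/560)
for n in('jar','tub'): print(n,nets.spot_in(n,'top')[0])
```

```text
[ 549.598 -144.29    45.09 ] [ 551.762 -143.137   47.93 ] [ 0.999  0.042  0.002 -0.   ] 13.471353965857523 60.562766790390015 [ 0.703  8.166 11.158]Traceback (most recent call last):
  File "<stdin>", line 5, in <module>
  File "h.py", line 30, in fit
    ms=[cv2.GaussianBlur(m.astype(np.float32),(0,0),1.2) for _,m,_ in items]
                         ^^^^^^^^
AttributeError: 'NoneType' object has no attribute 'astype'
```

View pics/t2.png

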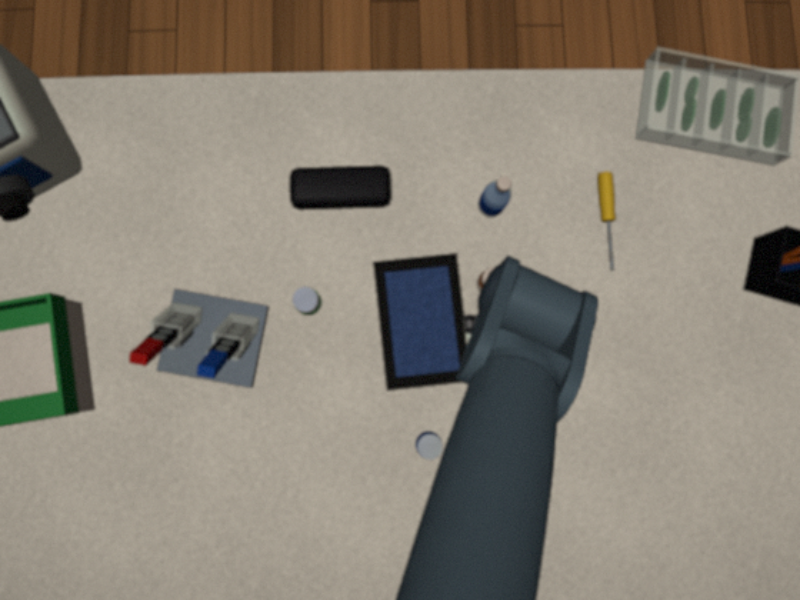

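The arm hides the rack in the top view. The jar (490,282) and tub (428,445) still look untouched. Going on.

Run:
```python
from h import *
p,r=cmd(); a=(482,-150,.082); f0=at(a,[68,0,0]); L=[]
for b,n,a in (((484,-50,.082),5,a),((505,-36,.082),1,(484,-50,.082)),((535,-31,.082),2,(505,-36,.082))):
    for k in range(1,n+1):
        q=np.array(a)+(np.array(b)-a)*k/n; f=at(q,[68,0,0]); L.append(row([p[0]+f[0]-f0[0],p[1]+f[1]-f0[1],p[2]],toolR(q[2])))
for l in L: print(l)
```

```text
[ 0.0034 -0.0332 -0.     -0.     -0.      0.0005]
[ 0.0069 -0.0663 -0.     -0.     -0.      0.0005]
[ 0.0103 -0.0995 -0.     -0.     -0.      0.0005]
[ 0.0138 -0.1326 -0.     -0.     -0.      0.0005]
[ 0.0172 -0.1658 -0.     -0.     -0.      0.0005]
[ 0.054  -0.1861 -0.     -0.     -0.      0.0005]
[ 0.0793 -0.1882 -0.     -0.     -0.      0.0005]
[ 0.1046 -0.1903 -0.     -0.     -0.      0.0005]
```

Call:
carry_out(plan="0.003 -0.033 0 0 0 0 -1;0.007 -0.066 0 0 0 0 -1;0.01 -0.1 0 0 0 0 -1;0.014 -0.133 0 0 0 0 -1;0.017 -0.166 0 0 0 0 -1;0.035 -0.176 0 0 0 0 -1;0.054 -0.186 0 0 0 0 -1;0.079 -0.188 0 0 0 0 -1;0.105 -0.19 0 0 0 0 -1;0.105 -0.19 0 0 0 0 -1;0.105 -0.19 0 0 0 0 -1")

```text
time_s: 6.65
tool_pos: [605.2, -25.8, 47.6]
eef_rot: [0.999, 0.042, 0.003, 0.001]
wrist_force: [-1.2, -0.3, 7.7]
finger_gap: 13.5
gripper_force: 61.4
```

Run:
```python
from h import *
np.set_printoptions(precision=3,suppress=True)
did([.105,-.19,0,0,0,0]); s=arm.read_state(); print(cmd()[0],s['tool_pos'],s['eef_rot'],s['wrist_force'])
p=camera_params('wrist');im=capture('wrist')
qm=(553.2,-29.5,.082)
print(proj(p,w(MAT[0][1::2],qm)),proj(p,w(BASE,(535,-31,.082))))
cv2.imwrite('pics/w3.png',cv2.resize(im,None,fx=1.4,fy=1.4,interpolation=cv2.INTER_CUBIC))
```

```text
[602.875 -25.434  45.09 ] [605.197 -25.822  47.649] [0.999 0.042 0.003 0.001] [-1.187 -0.335  7.744]
[[364.864 414.763]
 [192.513 414.592]
 [394.343 146.274]
 [161.928 145.994]] [[342.6   412.501]
 [346.21  429.525]
 [214.79  412.376]
 [210.854 429.384]
 [359.723 209.309]
 [366.135 215.87 ]
 [196.76  209.115]
 [189.819 215.66 ]]
```

View pics/w3.png

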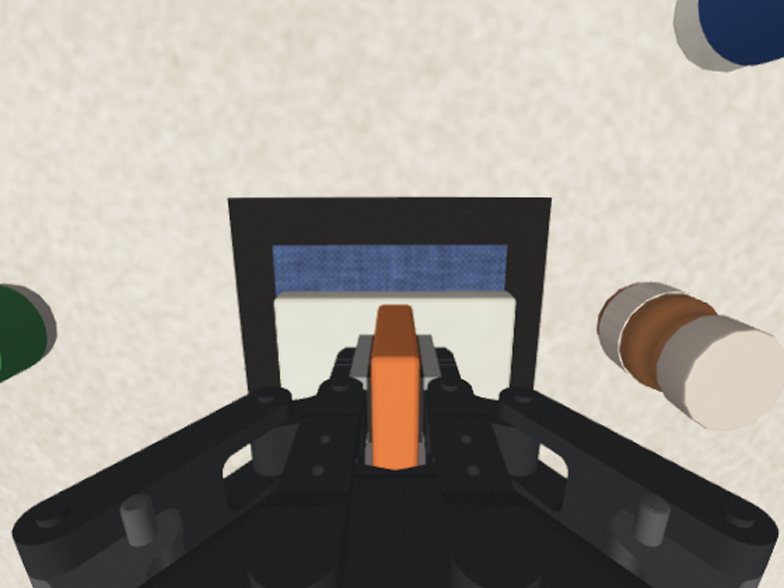

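The picture (scaled by 1.4) shows the rack square on the mat. The rack's rear edge is at row ~292, the field's rear edge at row ~245, and the sides at 275/515 against the field's 273/507. Next I back-project these edges precisely.

```bash
cat > e.py <<'E'
from h import *
np.set_printoptions(precision=2,suppress=True)
p=camera_params('wrist');im=capture('wrist');g=im.astype(int).sum(2)
s=arm.read_state()
def loc(P): # to mat-yaw frame coordinates about TCP
    psi=.082; d=P[:,:2]-s['tool_pos'][:2]; c,sn=np.cos(psi),np.sin(psi); return np.c_[d[:,0]*c+d[:,1]*sn,-d[:,0]*sn+d[:,1]*c]
def edges(line,n=40):
    d=np.diff(cv2.GaussianBlur(line.astype(np.float32).reshape(-1,1),(1,5),.8).ravel()); return [(i+.5,int(d[i])) for i in range(1,len(d)-1) if abs(d[i])>n and abs(d[i])>=abs(d[i-1]) and abs(d[i])>abs(d[i+1])]
for c in (205,225,245,315,335,355):
    E=[(r+130,v) for r,v in edges(g[130:260,c])][:8]
    print('col',c,[(round(r,1),v,[loc(ray(p,[[c,r]],z))[0].round(1).tolist() for z in (1,14)]) for r,v in E])
for r in (150,160,182,190,220,232,245):
    E=[(c+150,v) for c,v in edges(g[r,150:410])]
    print('row',r,[(c,v,[loc(ray(p,[[c,r]],z))[0].round(1).tolist() for z in (1,14)]) for c,v in E if c<215 or c>345])
E
python3 e.py
```

```text
col 205 [(140.5, -224, [[60.9, 42.6], [61.3, 39.3]]), (174.5, 74, [[41.2, 43.8], [43.1, 40.4]]), (212.5, 90, [[17.8, 45.4], [21.5, 41.8]])]
col 225 [(140.5, -222, [[60.8, 31.1], [61.3, 28.6]]), (174.5, 76, [[41.2, 32.0], [43.1, 29.4]]), (212.5, 90, [[17.8, 33.1], [21.6, 30.4]])]
col 245 [(140.5, -204, [[60.8, 19.6], [61.2, 18.0]]), (174.5, 70, [[41.1, 20.1], [43.1, 18.5]]), (212.5, 90, [[17.8, 20.8], [21.6, 19.1]]), (248.5, -211, [[-5.8, 21.6], [-0.2, 19.8]])]
col 315 [(140.5, -228, [[60.8, -20.6], [61.3, -19.1]]), (174.5, 52, [[41.2, -21.1], [43.1, -19.6]]), (212.5, 93, [[17.9, -21.8], [21.6, -20.3]]), (247.5, -206, [[-5.1, -22.6], [0.4, -20.9]])]
col 335 [(140.5, -242, [[60.9, -32.1], [61.3, -29.7]]), (174.5, 78, [[41.2, -33.0], [43.2, -30.5]]), (212.5, 91, [[17.9, -34.1], [21.6, -31.6]])]
col 355 [(140.5, -256, [[61.0, -43.6], [61.4, -40.4]]), (174.5, 62, [[41.3, -44.8], [43.2, -41.5]]), (212.5, 92, [[17.9, -46.4], [21.6, -42.9]])]
row 150 [(162.5, -195, [[55.6, 68.0], [56.5, 62.7]]), (392.5, 213, [[55.8, -66.0], [56.6, -61.1]])]
row 160 [(163.5, -200, [[49.8, 67.9], [51.1, 62.6]]
[... 288 characters left out ...]
]), (195.5, 65, [[31.8, 50.2], [34.5, 46.2]]), (360.5, -80, [[31.9, -48.8], [34.6, -45.1]]), (389.5, 182, [[32.0, -66.4], [34.7, -61.4]])]
row 220 [(170.5, -219, [[12.9, 67.2], [17.1, 62.0]]), (195.5, 194, [[13.0, 51.6], [17.1, 47.5]]), (367.5, -204, [[13.1, -54.5], [17.2, -50.4]]), (386.5, 195, [[13.1, -66.3], [17.2, -61.4]])]
row 232 [(171.5, -212, [[5.1, 67.4], [9.8, 62.1]]), (196.5, 201, [[5.1, 51.6], [9.9, 47.5]]), (366.5, -202, [[5.3, -54.4], [10.0, -50.4]]), (385.5, 179, [[5.2, -66.5], [9.9, -61.5]])]
row 245 [(172.5, -195, [[-3.7, 67.6], [1.7, 62.3]]), (197.5, 207, [[-3.6, 51.6], [1.8, 47.5]]), (365.5, -202, [[-3.4, -54.5], [1.9, -50.4]]), (383.5, 222, [[-3.5, -66.0], [1.9, -61.1]])]
```

Call:
carry_out(plan="0.012 -0.0035 0 0 0 0 -1;0.025 -0.0035 0 0 0 0 -1;0.0323 -0.0035 0 0 0 0 -1;0.0323 -0.0035 0 0 0 0 -1;0.0323 -0.0035 0 0 0 0 -1")

```text
time_s: 7.25
tool_pos: [622.2, -22.2, 47.7]
eef_rot: [0.999, 0.042, -0.0, 0.001]
wrist_force: [-8.0, -1.1, 14.6]
finger_gap: 13.3
gripper_force: 62.5
```

```bash
sed -i 's/(205,225,245,315,335,355)/(215,245,315,345)/;s/(150,160,182,190,220,232,245)/(150,190,200,210,225)/' e.py; python3 -c "
from h import *
did([.0323,-.0035,0,0,0,0]);print(arm.read_state())"; python3 e.py
```

```text
{'time_s': 7.25, 'joints': array([-2.17027076e-01,  4.34123005e-01,  1.72661509e+00, -1.50312572e-03,
        9.80995830e-01,  1.27022998e+00]), 'qd': array([-4.82927845e-05, -3.29687533e-03,  2.52988090e-03, -4.16917737e-04,
       -2.88815605e-03, -1.34049629e-03]), 'joint_efforts': array([ 8.78873505e-01, -3.68472004e+01, -2.48265982e+01,  4.67980709e-01,
       -1.66457076e+00,  2.47697846e-02]), 'tool_pos': array([622.18818878, -22.18846584,  47.7181881 ]), 'eef_rot': array([ 9.99110034e-01,  4.21751729e-02, -2.28116599e-04,  5.85682993e-04]), 'wrist_force': array([-7.99559196, -1.14732418, 14.60331722]), 'moment': array([-0.11659585,  1.02531083,  0.07064507]), 'gripper_force': 62.53206968307495, 'finger_gap': 13.338424375321065}
col 215 [(169.5, -182, [[43.8, 37.8], [45.6, 34.8]]), (202.5, 62, [[23.8, 38.9], [27.1, 35.8]]), (213.5, 88, [[16.8, 39.3], [20.7, 36.2]])]
col 245 [(169.5, -179, [[43.8, 20.1], [45.6, 18.4]]), (202.5, 69, [[23.8, 20.7], [27.2, 19.0]]), (213.5, 91, [[16.9, 20.9], [20.8, 19.2]]), (248.5, -201, [[-6.2, 21.6], [-0.5, 19.9]])]
col 315 [(169.5, -178, [[43.9
[... 195 characters left out ...]
38.6], [45.8, -35.8]]), (202.5, 68, [[23.9, -39.8], [27.3, -36.8]]), (213.5, 93, [[17.0, -40.2], [20.9, -37.2]])]
row 150 []
row 190 [(170.5, -186, [[31.5, 65.4], [34.3, 60.3]]), (392.5, 191, [[31.8, -68.1], [34.5, -63.0]])]
row 200 [(171.5, -180, [[25.3, 65.4], [28.5, 60.3]]), (391.5, 206, [[25.6, -68.1], [28.8, -63.0]])]
row 210 [(172.5, -185, [[19.0, 65.4], [22.7, 60.3]]), (199.5, 73, [[19.0, 48.7], [22.8, 44.8]]), (363.5, -78, [[19.2, -51.4], [22.9, -47.6]]), (390.5, 210, [[19.3, -68.2], [23.0, -63.0]])]
row 225 [(174.5, -192, [[9.3, 65.1], [13.8, 60.0]]), (196.5, 200, [[9.4, 51.3], [13.8, 47.2]]), (367.5, -221, [[9.6, -54.7], [14.0, -50.6]]), (389.5, 179, [[9.6, -68.5], [14.0, -63.4]])]
```

Call:
carry_out(plan="0.0045 0 0 0 0 0 -1;0.0047 -0.0005 0 0 0 0 -1;0.0047 -0.0005 0 0 0 0 -1")

```text
time_s: 7.6
tool_pos: [623.8, -22.0, 47.8]
eef_rot: [0.999, 0.042, -0.002, 0.001]
wrist_force: [-14.9, -2.6, 19.0]
finger_gap: 13.3
gripper_force: 63.1
```

```bash
python3 -c "
from h import *
did([.0047,-.0005,0,0,0,0])"; python3 e.py
```

```text
col 215 [(172.5, -204, [[41.9, 37.8], [43.9, 34.8]]), (204.5, 69, [[22.3, 39.0], [25.8, 35.9]]), (213.5, 84, [[16.6, 39.3], [20.6, 36.2]])]
col 245 [(172.5, -192, [[41.9, 20.1], [43.9, 18.5]]), (204.5, 72, [[22.4, 20.7], [25.9, 19.0]]), (213.5, 85, [[16.7, 20.9], [20.6, 19.2]]), (248.5, -201, [[-6.4, 21.6], [-0.7, 19.9]])]
col 315 [(171.5, -173, [[42.5, -21.0], [44.5, -19.5]]), (204.5, 62, [[22.5, -21.6], [26.0, -20.1]]), (213.5, 90, [[16.8, -21.8], [20.7, -20.2]]), (247.5, -196, [[-5.6, -22.6], [0.0, -20.9]])]
col 345 [(171.5, -178, [[42.6, -38.7], [44.6, -35.8]]), (204.5, 72, [[22.5, -39.9], [26.0, -36.9]]), (213.5, 90, [[16.8, -40.2], [20.7, -37.2]])]
row 150 []
row 190 [(170.5, -187, [[31.3, 65.4], [34.1, 60.3]]), (392.5, 195, [[31.6, -68.1], [34.4, -63.0]])]
row 200 [(171.5, -179, [[25.1, 65.4], [28.4, 60.3]]), (391.5, 182, [[25.4, -68.1], [28.7, -63.0]])]
row 210 [(172.5, -183, [[18.8, 65.4], [22.6, 60.3]]), (200.5, 72, [[18.8, 48.1], [22.6, 44.3]]), (363.5, -89, [[19.1, -51.4], [22.8, -47.6]]), (390.5, 180, [[19.1, -68.2], [22.8, -63.0]])]
row 225 [(174.5, -191, [[9.1, 65.1], [13.6, 60.0]]), (196.5, 196, [[9.2, 51.3], [13.7, 47.2]]), (367.5, -225, [[9.4, -54.7], [13.9, -50.6]]), (389.5, 194, [[9.4, -68.5], [13.9, -63.4]])]
```

Call:
carry_out(plan="0.002 0 -0.0015 0 0 0 -1;0.002 0 -0.0015 0 0 0 -1;0.002 0 -0.0015 0 0 0 -1")

```text
time_s: 7.95
tool_pos: [625.2, -21.6, 47.8]
eef_rot: [0.999, 0.042, -0.001, 0.001]
wrist_force: [-9.7, -1.6, 11.7]
finger_gap: 12.7
gripper_force: 62.3
```

```bash
python3 -c "
from h import *
did([.002,0,-.0015,0,0,0])"; python3 e.py | head -4
```

```text
col 215 [(174.5, -179, [[40.7, 38.0], [42.8, 34.9]]), (207.5, 62, [[20.5, 39.1], [24.1, 36.0]]), (213.5, 87, [[16.7, 39.3], [20.6, 36.2]])]
col 245 [(174.5, -177, [[40.7, 20.2], [42.8, 18.5]]), (206.5, 67, [[21.2, 20.8], [24.7, 19.1]]), (213.5, 86, [[16.7, 20.9], [20.7, 19.2]]), (248.5, -199, [[-6.3, 21.7], [-0.7, 19.9]])]
col 315 [(174.5, -182, [[40.8, -21.0], [42.9, -19.5]]), (206.5, 65, [[21.3, -21.6], [24.8, -20.1]]), (213.5, 91, [[16.8, -21.8], [20.7, -20.2]]), (247.5, -193, [[-5.6, -22.5], [0.1, -20.9]])]
col 345 [(174.5, -195, [[40.9, -38.8], [42.9, -35.9]]), (206.5, 69, [[21.3, -39.9], [24.9, -36.9]]), (213.5, 92, [[16.9, -40.2], [20.8, -37.2]])]
```

Call:
carry_out(plan="0 0 0 0 0 0 0;0 0 0 0 0 0 0;0 0 0 0 0 0 0;0 0 0 0 0 0 0;0 0 -0.08 0 0 0 0;0 0 -0.16 0 0 0 0;0 0 -0.2 0 0 0 0;0 0 -0.2 0 0 0 0;0 0 -0.2 0 0 0 0")

```text
time_s: 8.9
tool_pos: [625.9, -21.0, 165.9]
eef_rot: [0.999, 0.042, 0.0, 0.0]
wrist_force: [0.3, 0.7, -0.7]
finger_gap: 42.6
gripper_force: 0.0
```

Run:
```python
from h import *
np.set_printoptions(precision=3,suppress=True)
did([0,0,-.2,0,0,0]); s=arm.read_state(); print(cmd()[0],s['tool_pos'],s['eef_rot'])
p=camera_params('wrist');im=capture('wrist')
qm=(555,-29,.082)
print('mat/field/base pred',proj(p,w(MAT[0][1::2],qm))[2:],proj(p,w(FIELD[0][1::2],qm))[2:],proj(p,w(BASE[1::2],qm))[2:])
cv2.imwrite('pics/w4.png',cv2.resize(im,None,fx=1.4,fy=1.4,interpolation=cv2.INTER_CUBIC))
```

```text
[625.993 -21.092 165.99 ] [625.894 -21.038 165.891] [0.999 0.042 0.    0.   ]
mat/field/base pred [[350.817 158.401]
 [214.286 158.214]] [[332.309 178.341]
 [232.725 178.206]] [[334.578 180.609]
 [230.502 180.468]]
```

View pics/w4.png

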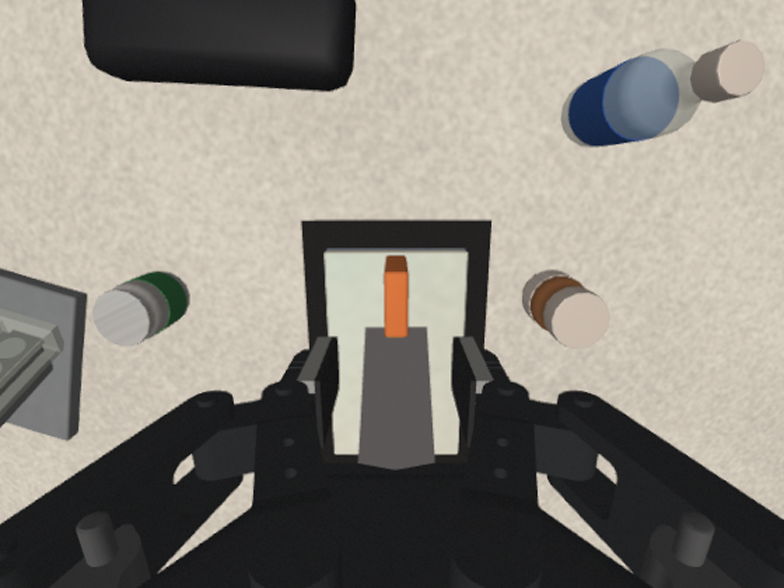

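The rack is square on the blue field, with an even black border all round. The tin, jar and spray are undisturbed. Now the red bar.

```bash
cat >> h.py <<'E'
def barpt(q,y,z,lean,o,off=0): return at(q,tilt(np.array([[off,0,z]]),np.degrees(lean),[o[0],y,o[1]])[0])
E
python3 - <<'E'
from h import *
q=(543,298.5,-.2); L=np.radians(25)
print(barpt(q,45,290,L,(30,22),-3),barpt(q,45,173,L,(30,22),-3))
show(barpt(q,45,290,L,(30,22),-3),toolR(-.2,L)); print(toolR(-.2,L).apply([0,0,1]))
show([600,-20,285],toolR(.082))
E
```

```text
[458.56112159 361.53185606 283.56140346] [507.02182351 351.70838546 177.52339237]
 -0.2249 -0.6588 -0.196 -0.0197 0.138 0.0888
[ 0.41419403 -0.08396129 -0.90630779]
 -0.043 -0.0054 -0.1984 -0.0 -0.0 0.0005
```

Call:
carry_out(plan="0 0 -0.08 0 0 0 0;0 0 -0.16 0 0 0 0;-0.04 -0.01 -0.2 0 0 0 0;-0.225 -0.659 -0.196 -0.0197 0.138 0.089 0;-0.225 -0.659 -0.196 -0.0197 0.138 0.089 0;-0.225 -0.659 -0.196 -0.0197 0.138 0.089 0;-0.225 -0.659 -0.196 -0.0197 0.138 0.089 0;-0.225 -0.659 -0.196 -0.0197 0.138 0.089 0;-0.225 -0.659 -0.196 -0.0197 0.138 0.089 0;-0.225 -0.659 -0.196 -0.0197 0.138 0.089 0;-0.225 -0.659 -0.196 -0.0197 0.138 0.089 0;-0.225 -0.659 -0.196 -0.0197 0.138 0.089 0;-0.225 -0.659 -0.196 -0.0197 0.138 0.089 0;-0.225 -0.659 -0.196 -0.0197 0.138 0.089 0;-0.225 -0.659 -0.196 -0.0197 0.138 0.089 0")

```text
time_s: 10.45
tool_pos: [459.0, 360.2, 282.8]
eef_rot: [0.971, -0.099, 0.215, 0.022]
wrist_force: [-0.1, 0.2, 0.7]
finger_gap: 42.7
gripper_force: 0.0
```

Run:
```python
from h import *
np.set_printoptions(precision=3,suppress=True)
did([-.225,-.659,-.196,-.0197,.138,.089]); s=arm.read_state(); print(cmd()[0],s['tool_pos'],cmd()[1].as_quat(),s['eef_rot'],s['joints'])
p=camera_params('wrist');im=capture('wrist')
r=hsv(im,(0,120,40),(8,255,255))|hsv(im,(172,120,40),(180,255,255))
n,lab,st,ce=cv2.connectedComponentsWithStats(r.astype(np.uint8));k=1+st[1:,4].argmax();r=lab==k
q=(543,298.5,-.2)
print(st[k],ce[k]); print(fit([(p,r,bar(45,-3))],q))
out=im.copy()
for u in proj(p,w(bar(45,-3)[0],q)): cv2.circle(out,tuple(int(x) for x in u),3,(0,255,0),1)
cv2.imwrite('pics/w5.png',cv2.resize(out,None,fx=1.4,fy=1.4))
R2=[]
for c in('scene','top'):
    capture(c);pc=camera_params(c)
    for nm,pt,q0 in(('rack',RACK,(555,-29,.08)),):
        m=sil(nm,c)
        if m is not None: R2.append((pc,m,pt)); print(c,nm,m.sum(),fit(R2[-1:],q0))
if len(R2)==2: print(fit(R2,(555,-29,.08)))
```

```text
[458.5   361.677 283.59 ] [458.988 360.172 282.812] [ 0.971 -0.098  0.215  0.022] [ 0.971 -0.099  0.215  0.022] [ 0.594 -0.06   1.865 -0.356  1.051  2.501]
[267 187  27  30 764] [280.088 202.183]
(array([545.069, 297.86 ,  -0.18 ]), np.float64(0.021364109590649605))
scene rack 2268 (array([551.601, -27.153,   0.098]), np.float64(0.0030345020350068808))
top rack 486 (array([1398.141, -170.241,   -0.691]), np.float64(0.8725390434265137))
(array([552.284, -26.667,   0.082]), np.float64(3.7424540519714355))
```

View pics/w5.png

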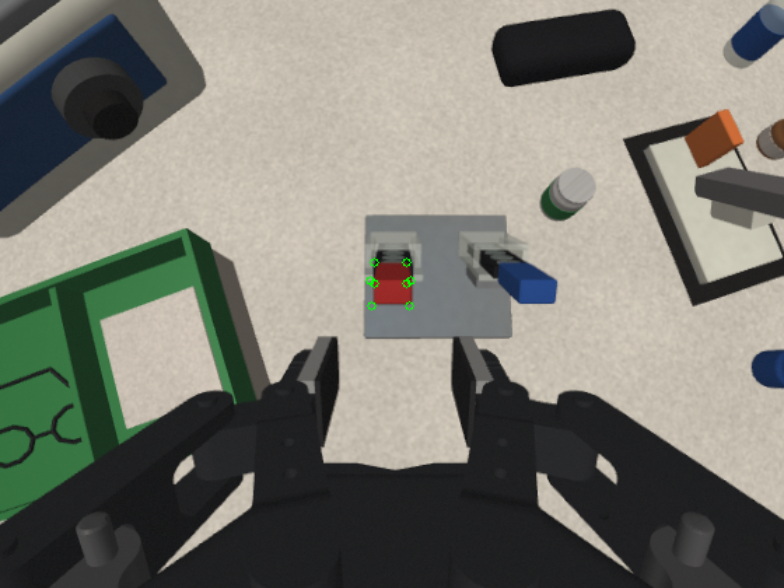

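The red handle sits centred at picture column ~280 (unscaled), and the overlay is within ~2 px.

Run:
```python
from h import *
L=np.radians(25);p0,r0=cmd();m=np.array([459.0,360.2,282.8])
for q in ((545.07,297.86,-.18),(543,298.5,-.2)):
    for z in(150,): t=barpt(q,45,z,L,(30,22),-3); print(t,r0.inv().apply(t-m)/600)
# yaw from cradle slab edges
p=camera_params('wrist')
uv=np.array([[365,215],[506,215],[512,338],[364,338]])/1.4
P=ray(p,uv,10);print(P)
d=P[1]-P[0];print(np.arctan2(d[0],-d[1])); d=P[2]-P[3];print(np.arctan2(d[0],-d[1])); d=P[0]-P[3];print(np.arctan2(d[1],d[0])); print(P.mean(0))
```

```text
[517.5980993  348.59802173 156.67831327] [ 0.0013598  -0.00049181  0.23258374]
[516.54828628 349.77727585 156.67831327] [-0.00054911 -0.00206908  0.23169346]
[[622.95803743 358.77197079  10.        ]
 [592.84742201 210.59439482  10.        ]
 [464.41794013 237.17996778  10.        ]
 [494.85514427 384.36588607  10.        ]]
-0.2004766211274108
-0.2039198919337304
-0.19719541708628366
[543.76963596 297.72805486  10.        ]
```

Call:
carry_out(plan="0.001 -0.0008 0.07 0 0 0 0;0.001 -0.0008 0.13 0 0 0 0;0.001 -0.0008 0.18 0 0 0 0;0.001 -0.0008 0.215 0 0 0 0;0.001 -0.0008 0.232 0 0 0 0;0.001 -0.0008 0.232 0 0 0 0;0.001 -0.0008 0.232 0 0 0 0;0.001 -0.0008 0.232 0 0 0 -1;0.001 -0.0008 0.232 0 0 0 -1;0.001 -0.0008 0.232 0 0 0 -1;0.001 -0.0008 0.232 0 0 0 -1;0.001 -0.0008 0.232 0 0 0 -1", force=60)

```text
time_s: 11.9
tool_pos: [517.2, 350.7, 159.5]
eef_rot: [0.971, -0.098, 0.216, 0.021]
wrist_force: [-3.7, -1.8, 6.3]
finger_gap: 23.5
gripper_force: 58.8
```

Run:
```python
from h import *
np.set_printoptions(precision=3,suppress=True)
did([.001,-.0008,.232,0,0,0]); s=arm.read_state(); print(cmd()[0],s['tool_pos'],s['eef_rot'],s['finger_gap'],s['wrist_force'])
# rack pose from wrist silhouettes is better later; top silhouette candidates
capture('top');p=camera_params('top')
for d in nets.silhouettes('rack','top'):
    m=np.array(d['pixels']);
    print(d['conf'],m.sum(),np.argwhere(m).mean(0), fit([(p,m,RACK)],(555,-29,.08)) if m.sum()>2000 else '')
```

```text
[516.798 350.325 157.694] [517.178 350.707 159.528] [ 0.971 -0.098  0.216  0.021] 23.45283310957826 [-3.702 -1.827  6.3  ]
0.86 3338 [224.382 295.546] (array([553.936, -31.158,   0.091]), np.float64(0.002881556749343872))
0.38 3444 [233.92  149.142] (array([1398.141, -170.241,   -0.691]), np.float64(0.9299878478050232))
```

Run:
```python
from h import *
p,r=cmd(); q=(554,-29.2,.085); L=np.radians(35)
e=p-r.apply([0,0,150]); print(e)
show(e,r,'pull'); show(e+[0,0,70],r,'up')
for z in (380,300): t=barpt(q,0,z,L,(26,22)); print(t); show(t,toolR(.085,L),z)
```

```text
[454.65394202 362.94797914 293.63114836]
pull 0.0 -0.0 -0.25 0.0 0.0 0.0
up 0.0493 -0.0 -0.3557 0.0 0.0 0.0
[362.73398882 -45.49687818 333.27777683]
380 0.0149 0.6976 -0.3161 0.0455 0.0551 -0.0789
[408.45443992 -41.60125335 267.74561329]
300 0.0352 0.6761 -0.1861 0.0455 0.0551 -0.0789
```

Run:
```python
from h import *
q=(554,-29.2,.085); L=np.radians(35)
t=barpt(q,0,325,L,(26,22)); print(t)
show(t+[0,0,60],toolR(.085,L)); show(t,toolR(.085,L))
```

```text
[394.16679895 -42.81863611 288.22441439]
 0.0711 0.6828 -0.3173 0.0455 0.0551 -0.0789
 0.0288 0.6828 -0.2267 0.0455 0.0551 -0.0789
```

Call:
carry_out(plan="0 0 -0.03 0 0 0 -1;0 0 -0.08 0 0 0 -1;0 0 -0.14 0 0 0 -1;0 0 -0.2 0 0 0 -1;0 0 -0.25 0 0 0 -1;0.025 0 -0.3 0 0 0 -1;0.049 0 -0.356 0 0 0 -1;0.049 0 -0.356 0 0 0 -1")

```text
time_s: 12.8
tool_pos: [455.8, 364.4, 371.4]
eef_rot: [0.97, -0.098, 0.22, 0.018]
wrist_force: [0.4, -0.1, 0.4]
finger_gap: 23.2
gripper_force: 59.8
```

Run:
```python
from h import *
did([.049,0,-.356,0,0,0]); s=arm.read_state(); print(cmd()[0],s['tool_pos'],s['qd'],s['joints'])
q=(554,-29.2,.085); L=np.radians(35)
t=barpt(q,0,325,L,(26,22))
show(t+[0,0,60],toolR(.085,L)); show(t,toolR(.085,L))
```

```text
[454.41364477 362.98856848 363.69726435] [455.77662499 364.44462889 371.40886457] [-0.00540734  0.0386222   0.07972154  0.00598501 -0.025871    0.01246376] [ 0.60420138 -0.12474378  1.76652066 -0.3335845   1.19391529  2.45227415]
 0.0221 0.6828 0.0387 0.0455 0.0551 -0.0789
 -0.0202 0.6828 0.1293 0.0455 0.0551 -0.0789
```

Call:
carry_out(plan="0.003 0.07 0.004 0.005 0.006 -0.008 -1;0.005 0.14 0.008 0.01 0.012 -0.016 -1;0.007 0.21 0.012 0.015 0.018 -0.024 -1;0.01 0.28 0.016 0.02 0.024 -0.032 -1;0.012 0.35 0.02 0.025 0.03 -0.04 -1;0.014 0.42 0.024 0.03 0.036 -0.05 -1;0.017 0.49 0.028 0.035 0.042 -0.06 -1;0.019 0.56 0.032 0.04 0.05 -0.07 -1;0.021 0.62 0.036 0.0455 0.0551 -0.0789 -1;0.022 0.66 0.039 0.0455 0.0551 -0.0789 -1;0.022 0.683 0.039 0.0455 0.0551 -0.0789 -1;0 0.683 0.085 0.0455 0.0551 -0.0789 -1;-0.02 0.683 0.129 0.0455 0.0551 -0.0789 -1;-0.02 0.683 0.129 0.0455 0.0551 -0.0789 -1;-0.02 0.683 0.129 0.0455 0.0551 -0.0789 -1;-0.02 0.683 0.129 0.0455 0.0551 -0.0789 -1;-0.02 0.683 0.129 0.0455 0.0551 -0.0789 -1;-0.02 0.683 0.129 0.0455 0.0551 -0.0789 -1")

```text
time_s: 14.6
tool_pos: [394.5, -43.0, 289.8]
eef_rot: [0.953, 0.041, 0.301, -0.012]
wrist_force: [0.0, 0.4, -0.6]
finger_gap: 23.1
gripper_force: 59.8
```

Run:
```python
from h import *
np.set_printoptions(precision=3,suppress=True)
did([-.02,.683,.129,.0455,.0551,-.0789]); s=arm.read_state(); print(cmd()[0],s['tool_pos'],cmd()[1].as_quat(),s['eef_rot'],s['qd'],s['joints'],s['finger_gap'])
p=camera_params('wrist');im=capture('wrist');cv2.imwrite('pics/w6raw.png',im);json.dump(dict(p,cam_to_world=np.array(p['cam_to_world']).tolist(),dist_coeffs=np.array(p['dist_coeffs']).tolist()),open('w6.json','w'))
q=(554,-29.2,.085)
out=im.copy()
IN=tilt(box((-9.5,9.5),(-20,20),(118,118.1)),35,[26,0,22])
for P,c in((BASE,(255,0,0)),(FIN,(0,255,0)),(MOUTH,(0,0,255)),(IN,(255,0,255))):
    for u in proj(p,w(P,q)): cv2.circle(out,tuple(int(x) for x in np.clip(u,-9,900)),2,c,1)
cv2.imwrite('pics/w6.png',cv2.resize(out,None,fx=1.4,fy=1.4,interpolation=cv2.INTER_CUBIC))
```

```text
[394.148 -42.935 288.433] [394.469 -43.003 289.76 ] [ 0.953  0.041  0.3   -0.013] [ 0.953  0.041  0.301 -0.012] [-0.     0.002  0.008  0.001  0.001 -0.001] [-0.644 -0.905  2.448  0.432  1.152  0.753] 23.093595404057705
```

View pics/w6.png

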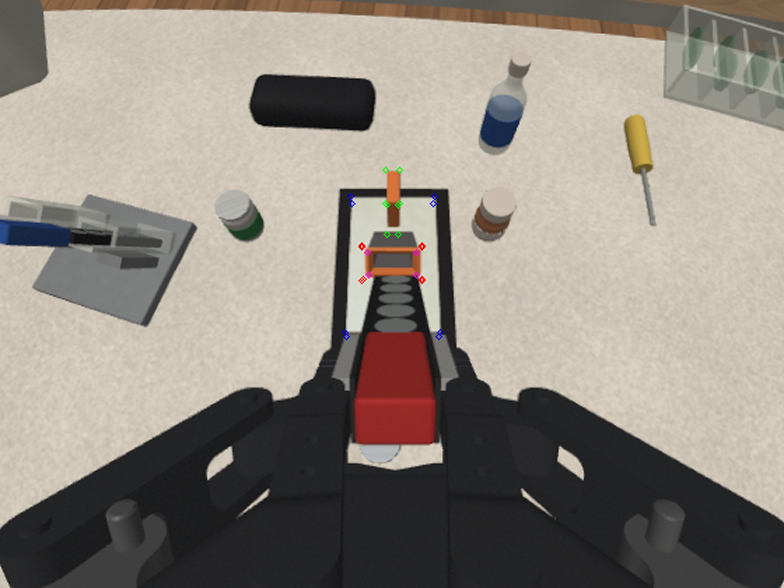

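The overlay fits the mouth (about 393,262 in the scaled picture) to within 1-2 px. The bar runs nearly along the axis with its foot at about (397,278). Next I fit the bar's pose in the hand and the rack's pose numerically from this picture.

```bash
cat > f.py <<'E'
from h import *
np.set_printoptions(precision=3,suppress=True)
s=arm.read_state();T=R.from_quat(s['eef_rot']);p=camera_params('wrist');im=capture('wrist')
m=np.array(nets.silhouettes('bar_red','wrist')[0]['pixels'])
hd=hsv(im,(0,120,40),(8,255,255))|hsv(im,(172,120,40),(180,255,255))
n,lab,st,ce=cv2.connectedComponentsWithStats(hd.astype(np.uint8));hd=lab==1+st[1:,4].argmax()
H=box((-8,8),(-12,12),(118,173));B=np.r_[box((-4.5,4.5),(-15,15),(5,118)),box((-2.5,2.5),(-12,12),(0,5))]
def wb(P,v): # bar -> world; v=dx,dy (tool), g = bar z of tcp, rx,ry,rz deg
    P=P-[0,0,v[2]]; P=R.from_rotvec(np.radians(v[3:])).apply(P)
    P=P*[1,-1,-1]+[v[0],v[1],0]   # bar axes in tool: x same, y,z flipped
    return T.apply(P)+s['tool_pos']
def rend(parts,v):
    M=np.zeros((1680,2240),np.uint8)
    for P in parts: cv2.fillConvexPoly(M,cv2.convexHull(((proj(p,wb(P,v))+.5)*4-.5).round().astype(np.int32)),1)
    return cv2.GaussianBlur(cv2.resize(M.astype(np.float32),(560,420),interpolation=cv2.INTER_AREA),(0,0),1)
bl=lambda m:cv2.GaussianBlur(m.astype(np.float32),(0,0),1)
mm,hh=bl(m),bl(hd)
def cost(v): return ((rend([H,B],v)-mm)**2).sum()/mm.sum()*3+((rend([H],v)-hh)**2).sum()/hh.sum()
v=np.array([0,0,152.,0,0,0])
for k in range(3):
    r=minimize(cost,v,method='Nelder-Mead',options=dict(initial_simplex=np.vstack([v]+[v+2*np.eye(6)[i]*(1 if k else 1.5) for i in range(6)]),maxiter=400,xatol=.02,fatol=1e-6)); v=r.x
print(m.sum(),hd.sum(),v,r.fun,'nominal cost',cost(np.array([0,0,152.,0,0,0])))
print('foot in tool',T.inv().apply(wb(np.zeros((1,3)),v)-s['tool_pos']))
l=nets.silhouettes('rack','wrist')
if l:
    mk=np.array(l[0]['pixels']); print('rack mask',l[0]['conf'],mk.sum())
# mouth: orange
o=near(hsv(im,(5,120,60),(20,255,255)),p,at((554,-29.2,.085),MOUTH.mean(0)),40)
n,lab,st,ce=cv2.connectedComponentsWithStats(o.astype(np.uint8));
for k in range(1,n):
    if st[k,4]>20: print('orange',st[k])
q=(554,-29.2,.085)
M=lambda hx,hy,z:proj(p,w(tilt(box((-hx,hx),(-hy,hy),(z,z+.01)),35,[26,0,22]),q))
print(M(9.5,20,118)[::2])
E
python3 f.py
```

```text
5753 4236 [ -4.428   1.59  159.445  -0.047  -0.523   0.5  ] 0.036976754665374756 nominal cost 0.45407802
foot in tool [[ -2.973   1.716 159.438]]
rack mask 0.71 4809
orange [277 147   8  15 107]
orange [261 176  40  22 542]
[[297.37  196.233]
 [263.147 196.222]
 [297.599 180.168]
 [262.886 180.157]]
```

```bash
cat >> f.py <<'E'
print('cam in tool',T.inv().apply(np.array(p['cam_to_world'])[:3,3]-s['tool_pos']),T.inv().apply(np.array(p['cam_to_world'])[:3,2]))
for g in (150,153,156,159):
    r=minimize(lambda u:cost(np.r_[u[:2],g,0,u[2],0]),[-3,1.6,0],method='Nelder-Mead',options=dict(initial_simplex=[[-3,1.6,0],[-1,1.6,0],[-3,.6,0],[-3,1.6,1]],xatol=.02)); print(g,r.x,r.fun)
for q in ((554,-29.2,.085),(555.5,-29.2,.085)): print('axis in tool',T.inv().apply(np.array([barpt(q,0,z,np.radians(35),(26,22)) for z in (118,0)])-s['tool_pos']))
for c in (268,272,288,292): print(c,[tuple(int(x) for x in im[r,c]) for r in range(172,201)])
E
python3 f.py
```

```text
5675 4238 [ -4.862   1.569 160.129  -0.17   -0.505   0.961] 0.053299687802791595 nominal cost 0.4786895
foot in tool [[ -3.447   2.032 160.122]]
rack mask 0.84 4618
orange [277 147   8  14  97]
orange [261 175  40  23 546]
[[297.546 195.721]
 [263.259 195.725]
 [297.77  179.62 ]
 [262.99  179.625]]
cam in tool [  66.45     1.687 -121.898] [-0.26  -0.     0.966]
150 [1.835 1.575 1.668] 0.27649372816085815
153 [-0.267  1.611  0.968] 0.17070715129375458
156 [-2.127  1.55   0.364] 0.0962604507803917
159 [-4.154  1.571 -0.319] 0.0593697763979435
axis in tool [[ -0.41   -0.134 207.421]
 [ -0.446  -0.146 325.421]]
axis in tool [[  0.814  -0.006 208.278]
 [  0.778  -0.018 326.278]]
268 [(80, 81, 85), (80, 81, 85), (79, 79, 83), (74, 96, 135), (67, 117, 201), (67, 123, 217), (46, 86, 152), (31, 56, 100), (39, 51, 76), (47, 50, 55), (51, 51, 53), (56, 56, 59), (63, 63, 66), (69, 69, 72), (72, 72, 75), (74, 74, 78), (76, 76, 80), (80, 80, 83), (65, 94, 152), (56, 105, 192), (55, 106, 199), (56, 106, 200), (55, 106, 199), (47, 89, 167), (40, 72, 131), (31, 44, 73), (27, 25, 26), (27, 24, 24), (2
[... 599 characters left out ...]
, 84), (80, 80, 84), (80, 80, 84), (81, 80, 84), (81, 82, 85), (79, 80, 84), (81, 81, 85), (80, 80, 84), (66, 95, 152), (56, 104, 192), (55, 106, 199), (55, 106, 199), (56, 106, 199), (48, 91, 168), (39, 72, 130), (78, 84, 98), (94, 98, 94), (97, 101, 96), (98, 101, 97)]
292 [(80, 80, 84), (80, 80, 84), (79, 79, 83), (72, 95, 135), (64, 115, 201), (66, 121, 217), (47, 84, 152), (30, 55, 100), (56, 67, 89), (71, 74, 80), (79, 79, 83), (82, 82, 85), (79, 79, 83), (80, 81, 84), (80, 80, 84), (79, 80, 84), (80, 80, 84), (80, 81, 84), (65, 94, 152), (56, 104, 192), (55, 106, 199), (54, 105, 199), (56, 106, 200), (47, 89, 168), (38, 71, 130), (30, 43, 72), (68, 71, 67), (82, 83, 81), (59, 60, 58)]
```

Call:
carry_out(plan="0.005 -0.003 0.02 0 0 0 -1;0.005 -0.003 0.05 0 0 0 -1;0.005 -0.003 0.075 0 0 0 -1;0.005 -0.003 0.085 0 0 0 -1;0.005 -0.003 0.085 0 0 0 -1;0.005 -0.003 0.085 0 0 0 -1")

```text
time_s: 15.55
tool_pos: [425.6, -38.6, 248.9]
eef_rot: [0.953, 0.041, 0.301, -0.013]
wrist_force: [0.1, 0.6, -0.1]
finger_gap: 23.4
gripper_force: 59.9
```

```bash
python3 -c "
from h import *
did([.005,-.003,.085,0,0,0])"
cat > g.py <<'E'
from h import *
np.set_printoptions(precision=2,suppress=True)
s=arm.read_state();T=R.from_quat(s['eef_rot'])
print('t',s['time_s'],'F tool',T.inv().apply(s['wrist_force']),'M tool',T.inv().apply(s['moment']),'gap',s['finger_gap'])
print('cmd-meas tool',T.inv().apply(cmd()[0]-s['tool_pos']),'rot',np.degrees((T.inv()*cmd()[1]).as_rotvec()))
for q in((555,-29.2,.085),): print('floor in tool',T.inv().apply(barpt(q,0,0,np.radians(35),(26,22))-s['tool_pos']))
E
python3 g.py
python3 f.py | sed -n 1,7p
```

```text
t 15.55 F tool [ 0.04 -0.59  0.16] M tool [ 0.02 -0.4   0.01] gap 23.363778548451474
cmd-meas tool [-0.34 -0.12  0.42] rot [ 0.01 -0.03  0.01]
floor in tool [ -2.73   1.6  275.18]Traceback (most recent call last):
  File "f.py", line 4, in <module>
    m=np.array(nets.silhouettes('bar_red','wrist')[0]['pixels'])
               ~~~~~~~~~~~~~~~~~~~~~~~~~~~~~~~~~~~^^^
IndexError: list index out of range
```

Run:
```python
from h import *
p=camera_params('wrist');im=capture('wrist')
o=hsv(im,(5,110,40),(20,255,255)); o=near(o,p,at((555,-29.2,.085),MOUTH.mean(0)),45)
ys,xs=np.where(o);print(xs.min(),xs.max(),ys.min(),ys.max())
for r in range(ys.min(),ys.max()+1,2):
    print(r,''.join('#' if o[r,c] else ('.' if im[r,c].sum()>200 else ('-' if im[r,c].sum()>120 else ' ')) for c in range(245,320)))
```

```text
259 304 154 211
154    ..............................---#-----.............................-   
156    ..............................#########.............................-   
158    ..............................#########..............................   
160    ..............................#########..............................   
162   ...............................#########..............................   
164   ...............................#########..............................   
166   ...............................########...............................   
168   ......................................................................   
170   ......................................................................   
172   ......................................................................   
174   ......................................................................-  
176   ......................................................................-  
178   .......................................................................  
180   ......................................
[... 534 characters left out ...]
#######--............................--#######.............  
196  .............#######--............................--#######.............- 
198  .............#######-     -....................     #######.............- 
200  .............########     -...................-      ######.............. 
202  .............########          -........---          ######.............. 
204  ..............######      .....................-      #####.............. 
206 ...............######     -......................      #####.............. 
208 ...............#####         --............---         #####.............. 
210 ................####       --..................-        ####..............
```

Call:
carry_out(plan="-0.0025 0 0.005 0 0 0 -1;-0.0025 0 0.015 0 0 0 -1;-0.0025 0 0.025 0 0 0 -1;-0.0025 0 0.035 0 0 0 -1;-0.0025 0 0.035 0 0 0 -1;-0.0025 0 0.035 0 0 0 -1")

```text
time_s: 16.3
tool_pos: [436.3, -37.4, 230.0]
eef_rot: [0.953, 0.041, 0.3, -0.013]
wrist_force: [-0.7, -0.6, -0.8]
finger_gap: 23.6
gripper_force: 59.8
```

```bash
python3 -c "
from h import *
did([-.0025,0,.035,0,0,0])"; python3 g.py
```

```text
t 16.3 F tool [-1.1   0.58  0.2 ] M tool [ 0.04 -0.4  -0.01] gap 23.572852859461875
cmd-meas tool [ 0.21  0.16 -0.27] rot [-0.04  0.05 -0.  ]
floor in tool [ -0.31   2.13 253.49]
```

Call:
carry_out(plan="0 0 0.012 0 0 0 -1;0 0 0.025 0 0 0 -1;0 0 0.038 0 0 0 -1;0 0 0.05 0 0 0 -1;0 0 0.05 0 0 0 -1;0 0 0.05 0 0 0 -1")

```text
time_s: 16.9
tool_pos: [453.5, -35.9, 205.4]
eef_rot: [0.953, 0.041, 0.3, -0.013]
wrist_force: [-0.8, 0.2, 0.2]
finger_gap: 23.6
gripper_force: 59.8
```

```bash
python3 -c "
from h import *
did([0,0,.05,0,0,0])"; python3 g.py
```

```text
t 16.9 F tool [-0.5  -0.23 -0.62] M tool [ 0.01 -0.36 -0.02] gap 23.640750784289672
cmd-meas tool [ 0.21  0.14 -0.24] rot [-0.04  0.05  0.  ]
floor in tool [ -0.35   2.07 223.52]
```

Call:
carry_out(plan="0 0 0.012 0 0 0 -1;0 0 0.025 0 0 0 -1;0 0 0.038 0 0 0 -1;0 0 0.05 0 0 0 -1;0 0 0.063 0 0 0 -1;0 0 0.075 0 0 0 -1;0 0 0.075 0 0 0 -1;0 0 0.075 0 0 0 -1")

```text
time_s: 17.7
tool_pos: [479.2, -33.8, 168.7]
eef_rot: [0.953, 0.041, 0.3, -0.013]
wrist_force: [-0.3, 0.2, 0.0]
finger_gap: 23.2
gripper_force: 59.7
```

```bash
python3 -c "
from h import *
did([0,0,.075,0,0,0])"; python3 g.py
```

```text
t 17.7 F tool [-0.24 -0.2  -0.18] M tool [-0.07 -0.32 -0.03] gap 23.1675839214176
cmd-meas tool [ 0.12  0.1  -0.18] rot [-0.03  0.04  0.  ]
floor in tool [ -0.52   1.96 178.58]
```

Call:
carry_out(plan="0 0 0.01 0 0 0 -1;0 0 0.02 0 0 0 -1;0 0 0.03 0 0 0 -1;0 0 0.035 0 0 0 -1;0 0 0.035 0 0 0 -1;0 0 0.035 0 0 0 -1")

```text
time_s: 18.3
tool_pos: [491.2, -32.8, 151.5]
eef_rot: [0.953, 0.041, 0.3, -0.013]
wrist_force: [0.0, -0.3, -0.5]
finger_gap: 23.3
gripper_force: 59.9
```

```bash
python3 -c "
from h import *
did([0,0,.035,0,0,0])"; python3 g.py
```

```text
t 18.3 F tool [-0.3   0.33  0.46] M tool [-0.   -0.39 -0.04] gap 23.257561375628907
cmd-meas tool [ 0.15  0.1  -0.11] rot [-0.02  0.03  0.  ]
floor in tool [ -0.54   1.93 157.65]
```

Call:
carry_out(plan="0 0 0.002 0 0 0 -1;0 0 0.004 0 0 0 -1;0 0 0.006 0 0 0 -1;0 0 0.008 0 0 0 -1;0 0 0.009 0 0 0 -1;0 0 0.009 0 0 0 -1")

```text
time_s: 18.9
tool_pos: [494.3, -32.6, 147.3]
eef_rot: [0.953, 0.041, 0.3, -0.013]
wrist_force: [-1.3, 0.4, 1.5]
finger_gap: 23.3
gripper_force: 60.1
```

```bash
python3 -c "
from h import *
did([0,0,.009,0,0,0])"; python3 g.py
```

```text
t 18.9 F tool [-0.12 -0.48 -1.95] M tool [-0.03 -0.5  -0.01] gap 23.307868154870956
cmd-meas tool [-0.07 -0.01  0.04] rot [-0.01  0.01  0.01]
floor in tool [ -0.81   1.79 152.4 ]
```

Contact may be starting, at about the expected 152.5 mm. I press on in small steps.

Call:
carry_out(plan="0 0 0.002 0 0 0 -1;0 0 0.004 0 0 0 -1;0 0 0.004 0 0 0 -1;0 0 0.004 0 0 0 -1")

```text
time_s: 19.3
tool_pos: [496.6, -32.7, 147.1]
eef_rot: [0.952, 0.041, 0.302, -0.013]
wrist_force: [-11.8, 1.1, 14.6]
finger_gap: 23.1
gripper_force: 62.2
```

```bash
python3 -c "
from h import *
did([0,0,.004,0,0,0])"; python3 g.py
```

```text
t 19.3 F tool [ -1.13  -2.13 -18.61] M tool [ 0.38 -0.61 -0.01] gap 23.137902754750677
cmd-meas tool [-1.8  -0.35  0.99] rot [ 0.02 -0.13  0.06]
floor in tool [ -2.91   1.39 150.95]
```

Call:
carry_out(plan="0 0 -0.003 0 0 0 -1;0 0 -0.003 0 0 0 -1;0 0 -0.003 0 0 0 -1")

```text
time_s: 19.6
tool_pos: [495.5, -32.9, 147.8]
eef_rot: [0.953, 0.04, 0.302, -0.012]
wrist_force: [1.9, 0.9, 3.3]
finger_gap: 23.4
gripper_force: 59.9
```

```bash
python3 -c "
from h import *
did([0,0,-.003,0,0,0])"; python3 g.py
python3 - <<'E'
from h import *
np.set_printoptions(precision=2,suppress=True)
im=capture('scene');p=camera_params('scene')
m=sil('rack','scene'); print(m.sum(),fit([(p,m,RACK)],(553,-28,.09))); mm=sil('mat','scene'); print(mm.sum())
q=(551.6,-27.2,.09); print(proj(p,w(np.array([[90,-50,14],[90,50,14],[110,-67.5,0],[110,67.5,0],[90,0,0],[110,0,0]]),q)))
# profile along rack axis beyond rear edge (z=1): brightness
xs=np.arange(80,122,1.);
for y in(-38,-25,25,38):
    uv=proj(p,w(np.c_[xs,np.full(len(xs),y),np.full(len(xs),1.)],q)); v=[int(cv2.getRectSubPix(im,(1,1),tuple(map(float,u)))[0,0].sum()) for u in uv]; print(y,v)
cv2.imwrite('pics/s7.png',im)
im0=im
E
```

```text
t 19.6 F tool [ 3.49 -0.7  -1.62] M tool [0.03 0.46 0.04] gap 23.355697366582977
cmd-meas tool [-1.27 -0.46  0.4 ] rot [ 0.07 -0.14 -0.01]
floor in tool [ -2.4    1.15 152.16]
2248 (array([554.83, -27.42,   0.07]), np.float64(0.004426921252161264))
988
[[254.28 244.52]
 [292.21 235.24]
 [249.83 255.75]
 [301.16 242.92]
 [273.53 243.43]
 [275.84 249.24]]
-38 [414, 400, 371, 341, 310, 287, 264, 241, 227, 224, 216, 207, 176, 145, 116, 91, 71, 52, 38, 34, 30, 27, 29, 30, 32, 35, 39, 46, 57, 95, 135, 176, 228, 282, 336, 375, 391, 409, 422, 422, 420, 420]
-25 [415, 411, 387, 355, 324, 295, 273, 253, 233, 218, 204, 187, 167, 141, 113, 87, 70, 56, 43, 37, 34, 33, 32, 33, 32, 32, 36, 44, 53, 71, 117, 165, 216, 266, 313, 357, 381, 393, 403, 411, 414, 417]
25 [412, 395, 374, 353, 327, 300, 274, 250, 236, 224, 215, 196, 173, 147, 124, 101, 80, 57, 44, 41, 37, 34, 32, 32, 31, 32, 34, 35, 43, 73, 108, 144, 199, 258, 317, 359, 379, 397, 414, 420, 422, 424]
38 [408, 394, 367, 339, 310, 287, 264, 243, 227, 218, 210, 203, 178, 151, 123, 98, 78, 58, 41, 35, 32, 30, 27, 28, 30, 30, 33, 39, 47, 66, 105, 147, 188, 243, 295, 348, 382, 400, 418, 430, 430, 429]
```

Seating the bar pushed the rack about 2 mm forward: the scene fit moved from 551.6 to 554.8. I nudge it back while holding the bar.

Call:
carry_out(plan="-0.0025 0 -0.0017 0 0 0 -1;-0.005 0 -0.0035 0 0 0 -1;-0.0055 0 -0.0038 0 0 0 -1;-0.0055 0 -0.0038 0 0 0 -1;-0.0055 0 -0.0038 0 0 0 -1")

```text
time_s: 20.25
tool_pos: [491.4, -33.3, 147.7]
eef_rot: [0.953, 0.04, 0.302, -0.012]
wrist_force: [4.2, 0.5, 5.1]
finger_gap: 23.6
gripper_force: 59.9
```

```bash
python3 -c "
from h import *
did([-.0055,0,-.0038,0,0,0])"; python3 g.py
cat > k.py <<'E'
from h import *
np.set_printoptions(precision=3,suppress=True)
im=capture('scene');p=camera_params('scene')
m=sil('rack','scene')
if m is not None: print(fit([(p,m,RACK)],(553,-28,.09)))
q=(551.6,-27.2,.09); xs=np.arange(84,122,.5)
def prof(P): 
    uv=proj(p,w(P,q)); g=im.astype(np.float32).sum(2); return cv2.remap(g,uv[:,0].astype(np.float32).reshape(-1,1),uv[:,1].astype(np.float32).reshape(-1,1),cv2.INTER_LINEAR).ravel()
for y in(-38,-25,25,38):
    v=prof(np.c_[xs,np.full(len(xs),y),np.full(len(xs),1.)]); i=v.argmin(); a=xs[:i][np.where(v[:i]>130)[0][-1]]; b=xs[i:][np.where(v[i:]>200)[0][0]]; print(y,a,b,b-a)
E
python3 k.py
```

```text
t 20.25 F tool [ 6.42 -0.11 -1.75] M tool [0.02 1.   0.02] gap 23.646475620285617
cmd-meas tool [-1.2  -0.47  0.39] rot [ 0.07 -0.13 -0.  ]
floor in tool [  1.     1.13 154.44]
-38 90.0 112.0 22.0
-25 90.0 112.0 22.0
25 91.0 112.0 21.0
38 90.5 112.5 22.0
```

```bash
cat > k2.py <<'E'
from h import *
def run(c,q):
    im=capture(c);p=camera_params(c);g=im.astype(np.float32).sum(2)
    def prof(P):
        uv=proj(p,w(P,q)).astype(np.float32); return cv2.remap(g,uv[:,:1],uv[:,1:],cv2.INTER_CUBIC).ravel()
    def cross(xs,v): # edges of the black border band around the minimum, half-height crossings
        i=v.argmin(); o=[]
        for sl,st in((range(i,-1,-1),0),(range(i,len(v)),1)):
            sl=list(sl); seg=v[sl]; top=np.percentile(seg,90) if st else np.percentile(seg,75); h=(v[i]+top)/2; j=np.argmax(seg>h); o.append(xs[sl[j]])
        return o
    xs=np.arange(80,124,.25)
    for y in(-36,-25,25,36): print(c,'rear y',y,cross(xs,prof(np.c_[xs,0*xs+y,0*xs+1])))
    ys=np.arange(38,80,.25)
    for x in(60,75,85):
        for sg in(1,-1): print(c,'side',sg,'x',x,cross(ys,prof(np.c_[0*ys+x,sg*ys,0*ys+1])))
run('wrist',(555,-29.2,.085)); run('scene',(552.5,-27.2,.085))
E
python3 k2.py
```

```text
wrist rear y -36 [np.float64(95.75), np.float64(110.5)]
wrist rear y -25 [np.float64(95.75), np.float64(110.5)]
wrist rear y 25 [np.float64(96.0), np.float64(110.5)]
wrist rear y 36 [np.float64(95.75), np.float64(110.75)]
wrist side 1 x 60 [np.float64(52.0), np.float64(66.75)]
wrist side -1 x 60 [np.float64(51.75), np.float64(67.5)]
wrist side 1 x 75 [np.float64(51.75), np.float64(66.75)]
wrist side -1 x 75 [np.float64(51.5), np.float64(67.5)]
wrist side 1 x 85 [np.float64(51.75), np.float64(66.75)]
wrist side -1 x 85 [np.float64(52.0), np.float64(67.5)]
scene rear y -36 [np.float64(90.5), np.float64(111.5)]
scene rear y -25 [np.float64(90.0), np.float64(111.5)]
scene rear y 25 [np.float64(90.5), np.float64(111.25)]
scene rear y 36 [np.float64(90.5), np.float64(111.25)]
scene side 1 x 60 [np.float64(53.5), np.float64(67.75)]
scene side -1 x 60 [np.float64(47.75), np.float64(67.0)]
scene side 1 x 75 [np.float64(54.0), np.float64(67.0)]
scene side -1 x 75 [np.float64(48.25), np.float64(67.5)]
scene side 1 x 85 [np.float64(51.0), np.float64(67.25)]
scene side -1 x 85 [np.float64(49.25), np.float64(67.25)]
```

Call:
carry_out(plan="0.002 0 0.0014 0 0 0 -1;0.004 0 0.0028 0 0 0 -1;0.0055 0 0.0038 0 0 0 -1;0.0055 0 0.0038 0 0 0 -1;0.0055 0 0.0038 0 0 0 -1")

```text
time_s: 20.95
tool_pos: [494.4, -32.8, 147.3]
eef_rot: [0.953, 0.042, 0.3, -0.012]
wrist_force: [-14.3, -1.3, 18.4]
finger_gap: 23.6
gripper_force: 62.7
```

```bash
python3 -c "
from h import *
did([.0055,0,.0038,0,0,0])"; python3 g.py; python3 k2.py | grep -E 'rear|wrist side . x 75'
```

```text
t 20.95 F tool [ -1.19   0.07 -23.34] M tool [-0.15 -0.67  0.06] gap 23.573698290604273
cmd-meas tool [-0.12 -0.21  0.58] rot [-0.    0.05  0.11]
floor in tool [ -0.73   1.58 152.34]
wrist rear y -36 [np.float64(97.5), np.float64(110.5)]
wrist rear y -25 [np.float64(97.5), np.float64(110.5)]
wrist rear y 25 [np.float64(97.25), np.float64(110.25)]
wrist rear y 36 [np.float64(97.25), np.float64(110.5)]
wrist side 1 x 75 [np.float64(52.0), np.float64(66.75)]
scene rear y -36 [np.float64(90.75), np.float64(111.5)]
scene rear y -25 [np.float64(90.5), np.float64(111.5)]
scene rear y 25 [np.float64(90.5), np.float64(111.25)]
scene rear y 36 [np.float64(91.0), np.float64(111.25)]
```

Call:
carry_out(plan="0 0 -0.0008 0 0 0 -1;0 0 -0.0008 0 0 0 -1;0 0 -0.0008 0 0 0 0;0 0 -0.0008 0 0 0 0;0 0 -0.0008 0 0 0 0;0 0 -0.0008 0 0 0 0;0 0 -0.02 0 0 0 0;0 0 -0.05 0 0 0 0;0 0 -0.1 0 0 0 0;0 0 -0.15 0 0 0 0;0 0 -0.2 0 0 0 0;0 0 -0.2 0 0 0 0;0 0 -0.2 0 0 0 0")

```text
time_s: 22.35
tool_pos: [426.1, -38.6, 245.2]
eef_rot: [0.953, 0.041, 0.301, -0.012]
wrist_force: [0.1, -0.5, 0.5]
finger_gap: 42.8
gripper_force: 0.0
```

```bash
python3 -c "
from h import *
did([0,0,-.2,0,0,0])"; python3 g.py
python3 - <<'E'
from h import *
np.set_printoptions(precision=2,suppress=True)
im=capture('wrist');p=camera_params('wrist');json.dump(1,open('x','w'))
q=(555,-29,.085)
r=hsv(im,(0,120,40),(8,255,255))|hsv(im,(172,120,40),(180,255,255))
n,lab,st,ce=cv2.connectedComponentsWithStats(r.astype(np.uint8));k=1+st[1:,4].argmax();print('red',st[k],ce[k])
for z0 in(0,5,10): 
  H=w(tilt(box((-8,8),(-12,12),(118+z0,173+z0)),35,[26,0,22]),q); u=proj(p,H); print(z0,u.min(0),u.max(0))
sc=capture('scene');ps=camera_params('scene')
r=hsv(sc,(0,120,40),(8,255,255))|hsv(sc,(172,120,40),(180,255,255)); r=near(r,ps,at(q,tilt(np.array([[0,0,145.]]),35,[26,0,22])[0]),25)
n,lab,st,ce=cv2.connectedComponentsWithStats(r.astype(np.uint8));k=1+st[1:,4].argmax();print('scene red',st[k],ce[k])
for z0 in(0,5,10):
  H=w(tilt(box((-8,8),(-12,12),(118+z0,173+z0)),35,[26,0,22]),(552.5,-27.2,.085)); u=proj(ps,H); print(z0,u.min(0),u.max(0),u.mean(0))
cv2.imwrite('pics/fin.png',np.vstack([cv2.resize(im[120:330,120:440],None,fx=1.4,fy=1.4),cv2.resize(sc[130:330,180:340],(448,300))[:, :448]]))
E
python3 k2.py | grep -E 'rear|wrist side . x 75'
```

```text
t 22.35 F tool [ 0.31  0.49 -0.39] M tool [ 0.01 -0.18  0.03] gap 42.792086039863314
cmd-meas tool [-0.03 -0.17  0.1 ] rot [ 0.05 -0.05  0.01]
floor in tool [ -1.01   1.36 271.86]
red [267 193  30  33 914] [281.54 209.16]
0 [266.92 190.11] [297.48 224.07]
5 [266.59 191.21] [297.81 226.13]
10 [266.24 192.34] [298.16 228.27]
scene red [251 155  13  23 211] [256.42 165.78]
0 [248.79 153.91] [263.07 177.28] [255.91 165.49]
5 [248.42 151.97] [262.71 175.35] [255.55 163.56]
10 [248.05 150.04] [262.35 173.42] [255.18 161.62]
wrist rear y -36 [np.float64(97.25), np.float64(110.25)]
wrist rear y -25 [np.float64(97.25), np.float64(110.25)]
wrist rear y 25 [np.float64(97.25), np.float64(110.5)]
wrist rear y 36 [np.float64(97.25), np.float64(110.5)]
wrist side 1 x 75 [np.float64(51.5), np.float64(67.0)]
scene rear y -36 [np.float64(90.75), np.float64(111.5)]
scene rear y -25 [np.float64(90.75), np.float64(111.5)]
scene rear y 25 [np.float64(90.75), np.float64(111.25)]
scene rear y 36 [np.float64(91.0), np.float64(111.25)]
```

View pics/fin.png

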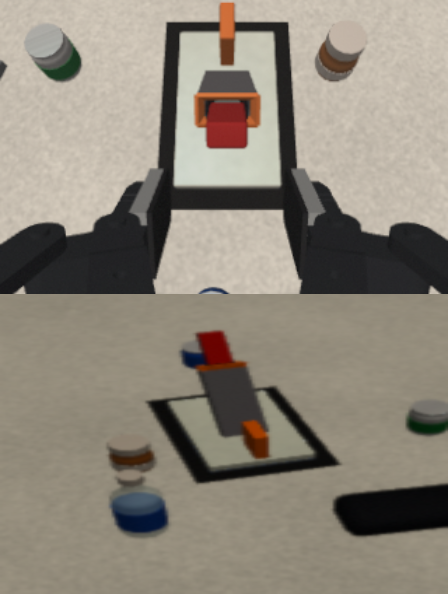

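The final view shows the bar home: the handle sits on the mouth and the scene fit is within about 0.3 px. The rack covers the blue field squarely, and the gripper is clear.

```bash
python3 -c "
from h import *
print(workorder.job_done())"
```

```text
the job is handed in; nothing more can be done
None
```

I slid the rack onto the mat and let go of it: square on, about 1 mm short of the mark by the last measurement. The red bar is home in its sleeve, nothing else was disturbed, and the job was handed in at about 22 s of the 66 s.

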